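# Lay the copper panel down for chasing

### The job

Tip the standing copper-faced panel over away from the dark wooden stop, onto its back on the felt bed with the copper up, letting it down gently with your fingers all the way (never let it drop), then push it along the bed until its foot is snug and square against the stop. Do not grip, lift or press hard on the panel; leave everything else where it is and finish clear of it.

Things in the scene. Friction and masses are not known exactly. Their poses are not given: they have to be found in the camera images.
- bed: Fixed wooden bed, blue felt top, dark stop bar across its left end as the robot sees it; yaw 1.1 to 2.05 rad. Origin: on the table under the middle of the stop's working face; z up, x into the stop (about world +y), y along the stop. Felt flat at z = 24 mm from x = -138 to 0 mm, y = +-80 mm. Stop: x = 0 to 20 mm, 160 mm long, up to z = 54 mm. Past x = -138 mm only bare table.
- stop_face (a point): Middle of the working face of the stop bar, 39 mm above the table (15 mm above the felt); axes as the bed's. The panel starts 4 to 14 mm in front of this face, about parallel to it.
- panel: Loose dark wood panel, one side copper: 26 mm thick (its x), 110 wide (y), 150 tall (z), 0.35 to 0.6 kg, evenly heavy, standing on its foot on the felt. Origin: centre of the foot face; z foot to head, x out of the copper side (towards the stop at the start). Leaning beyond about 10 degrees it falls unless something holds it. Slides on the felt at about 3 to 7 N.
- panel_middle (a point): Centre of the panel's volume, 75 mm from foot and head; axes as the panel's. Tipped away from the stop the panel turns about its lower foot edge and lies with its foot some 30 to 40 mm short of the stop, its head overhanging the end of the bed with 24 mm free below.
- punch_pot: Bystander, to be left alone: terracotta pot, 66 mm across, 70 mm high, holding upright steel punches up to 136 mm high. Origin: centre of its underside, on the table.
- copper_bowl: Bystander, to be left alone: round copper bowl, 90 mm across, 45 mm high. Origin: centre of its underside, on the table.
- hammer: Bystander, to be left alone: hammer lying down, 260 mm long. Origin: a point on its handle line, lying on the table.
- polish: Bystander, to be left alone: amber bottle with black cap, 60 mm across, 150 mm high. Origin: centre of its underside, on the table.
- weight: Bystander, to be left alone: brass weight with a knob, 56 mm across, 64 mm high. Origin: centre of its underside, on the table.
- wax_tin: Bystander, to be left alone: green tin, 70 mm across, 50 mm high. Origin: centre of its underside, on the table.
- offcut: Bystander, to be left alone: light wood block 70 x 50 x 25 mm. Origin: centre of its underside, on the table.
Things that resemble listed ones, but are neither listed nor needed, are in the scene too. Of the things shaped like the panel, the wood one is meant.

How it is judged:
By the outcome, as a careful person would: the job done as asked, in the order asked, and still so for the second after the job is handed in, with the robot touching nothing.
It also fails if it takes over 59 s, if anything falls off the work surface, if the arm or the gripper's body presses on something with over 40 N, if the wrist force passes 120 N, or if a joint passes its speed limit or range.

### The arm

A 6-joint arm with a two-finger parallel gripper is mounted at the origin on the work surface. World frame = base frame: x ahead of the robot, y to its left, z up, the work surface at z = 0. Lengths are in m, angles in rad, forces in N, time in s.
With the tool pointing down it reaches from about 0.325 to 0.775 m from the base axis. Payload 9.3 kg.
Tool frame: the origin (TCP) lies at the very end of the fingers, on their centre line; the grasp point (between the pads) lies 19 mm behind it; z points along the fingers, y is the direction in which the jaws open and shut (so a half turn about z gives the same grasp; the last joint's range is limited). The gripper opens to 85 mm and grips with 20 to 120 N. Pads are 22 mm wide; open, the fingers measure 114 mm over their backs; the gripper's body (76 mm by 85 mm) begins 54 mm behind the grasp point. The pads swing forward as they close: fully open they stand 13 mm farther back than shut.
Start: joints at [-1.474, 0.259, 0.021, 1.334, 0, 1.418], TCP at [0.136, -0.533, 0.231] pointing down, gripper open.
Joint ranges: [-3.04, 3.04], [-0.91, 1.82], [-1.04, 1.36], [-1.92, 1.95], [-1.52, 1.45], [-3.14, 3.14]. Speed limits (rad/s): [2.22, 2.22, 2.79, 3.14, 3.14, 3.14].

### API

Orientations are given as a 3x3 rotation matrix whose columns are the frame's x, y, z axes.
In Python, from plant import sensors, snapshot, manip gives the robot as it stands.
- The arm moves only by the tool servo_tool, never from a script. Its argument "targets" is text: rows parted by semicolons, each of 7 numbers parted by spaces: the shift along the tool's x, y, z in units of 30 mm (1.0 is 30 mm), then the turn, a rotation vector about the tool's x, y, z in rad, then the finger opening in mm, from 0 to 85.4. A call has 1 to 5 rows; each row shifts and turns the pose as measured when the row begins, along the tool's axes as they then stand; what a row does not reach is not made up. A row lasts 1/12 s, in which the tool goes at most 41.7 mm and 7.16 degrees, less where a joint would pass 70% of its speed; a pose out of reach is approached as far as the arm can. A call is refused whole if a number of a shift passes 1 or a number of a turn 0.125, either way. A call with a gripper value outside its range is refused whole. The fingers move at their own pace and stop on an object; "force" is the grip in N (left out, the last holds). Time passes only in rows, so rows that do not move let the fingers close. It gives the time, the measured TCP pose, the force and the opening at its end, in the units of the state.
- sensors.get_state(): the state, without advancing time (a new reading comes with each control period).
- snapshot(name): name is "scene" or "top" or "wrist"; returns a dict with "pixels" (384x512x3 uint8, red, green, blue), "mtx" (3x3 intrinsics, pixels), "R" (3x3) and "t" (3): a world point X has camera coordinates R X + t. Camera axes: x right, y down, z forward; pixel columns grow to the right and rows downward; lengths in m; the calibration is good to about 2 mm. The wrist camera is an equidistant fisheye: a pixel r from the principal point sees the ray r / f radians off the axis. A picture is of the moment at which its call begins. There is no depth.
- manip.hand_in(): hands the job in, once; it reports no verdict.
The state is a dict: "time_s": time; "qpos": joint angles; "qd": joint speeds; "tau": joint torques, N m; "eef_pos": TCP position; "ee_rot": TCP orientation; "wrist_force": force on the tool from outside, world axes, zero at the start; "ft_torque": the same for the moment, N m; "grip_width": finger opening in m.
Only numpy, scipy, OpenCV 4.12 (cv2) and the standard library are available. Lean on these libraries where they do the work, as an engineer would, in place of code of your own. Each camera call takes 0.05 s, during which the arm holds its last target.

## Working session

There is one attempt and no reset: what is moved stays moved. The work goes in short steps, Python scripts to look and compute and a tool call to move; the robot and the scene stay as the last step left them, time stands still between calls to the robot, and variables do not carry over. Pictures are saved under pics/ and viewed, and the job is handed in when it is done.

Besides the shell and the picture viewer there is one more tool, called after "Request:" as a command line: name --argument value ..., lists and objects as JSON in quotes. servo_tool: Moves the arm, as the interface text tells. Its arguments: {"type":"object","properties":{"targets":{"type":"string"},"force":{"type":"number"}},"required":["targets"]}

```bash
ls; mkdir -p pics; cat > h.py <<'E'
import numpy as np, cv2
from plant import sensors, snapshot, manip
def snap(cam,name):
    d=snapshot(cam); cv2.imwrite(f'pics/{name}.png',d['pixels'][:,:,::-1]); np.savez(f'pics/{name}.npz',**{k:np.array(v) for k,v in d.items()}); return d
def ray(d,u,v,z):
    K,R,t=[np.array(d[k]) for k in('mtx','R','t')]
    c=-R.T@t; r=R.T@np.linalg.inv(K)@np.array([u,v,1.]); return c+r*(z-c[2])/r[2]
def proj(d,X):
    K,R,t=[np.array(d[k]) for k in('mtx','R','t')]
    p=K@(R@np.array(X)+t); return p[:2]/p[2]
E
python3 - <<'E'
from h import *
for c in('scene','top','wrist'):
    d=snap(c,c+'0'); print(c,np.round(d['mtx'],1).tolist(),np.round(-np.array(d['R']).T@d['t'],3))
s=sensors.get_state(); print(s)
E
```

```text
pics
scene [[493.6, 0.0, 261.1], [0.0, 493.6, 196.3], [0.0, 0.0, 1.0]] [ 1.702 -0.455  1.11 ]
top [[448.1, 0.0, 263.6], [0.0, 448.1, 192.4], [0.0, 0.0, 1.0]] [0.357 0.029 1.745]
wrist [[297.3, 0.0, 256.3], [0.0, 297.3, 190.6], [0.0, 0.0, 1.0]] [ 0.205 -0.516  0.373]
{'time_s': 0.15, 'qpos': array([-1.47362891e+00,  2.59051884e-01,  2.09305854e-02,  1.33370662e+00,
        8.56841142e-06,  1.41819641e+00]), 'qd': array([ 1.72868440e-05, -2.20613750e-03,  2.78275332e-03,  1.16853468e-03,
        7.69366689e-04, -1.63615852e-04]), 'tau': array([ 2.14917782e-03, -5.55969751e+01,  3.44663358e+01,  1.13916263e-02,
       -1.51426407e-04,  4.24320739e-07]), 'eef_pos': array([ 0.1359246 , -0.53271286,  0.23080885]), 'ee_rot': array([[ 9.68969969e-01,  2.47178461e-01, -9.15515173e-05],
       [ 2.47178423e-01, -9.68969438e-01,  1.02755763e-03],
       [ 1.65279491e-04, -1.01830204e-03, -9.99999468e-01]]), 'wrist_force': array([-0.34567482, -0.04892374, -0.13854923]), 'ft_torque': array([-0.00901149, -0.01255052, -0.01197134]), 'grip_width': 0.08530384543104494}
```

View pics/scene0.png

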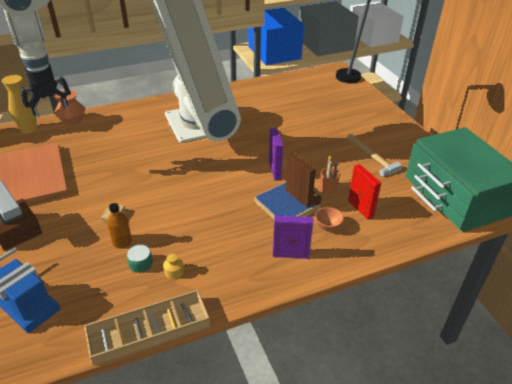

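View pics/top0.png

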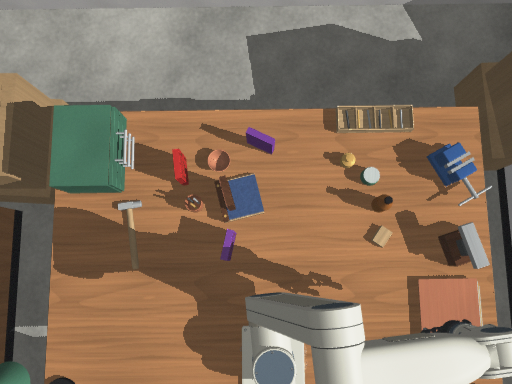

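View pics/wrist0.png

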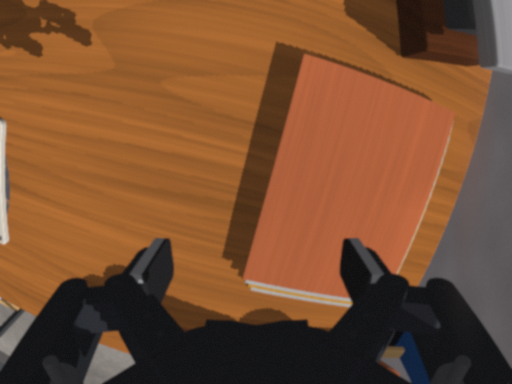

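Candidates for the panel: a dark wood one at top (228,198) / scene (300,178), purple ones at top (260,140) and (228,245) / scene (292,237) and (276,153), and a red one at top (180,167) / scene (365,190). The one on the blue felt is the wood one. Next is a close crop.

```bash
python3 - <<'E'
import cv2,numpy as np
a=cv2.imread('pics/top0.png')[130:270,160:300]; b=cv2.imread('pics/scene0.png')[120:250,230:390]
cv2.imwrite('pics/cropt.png',cv2.resize(a,(560,560),interpolation=cv2.INTER_CUBIC)); cv2.imwrite('pics/crops.png',cv2.resize(b,(736,598),interpolation=cv2.INTER_CUBIC))
E
```

```text
(no output)
```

View pics/cropt.png

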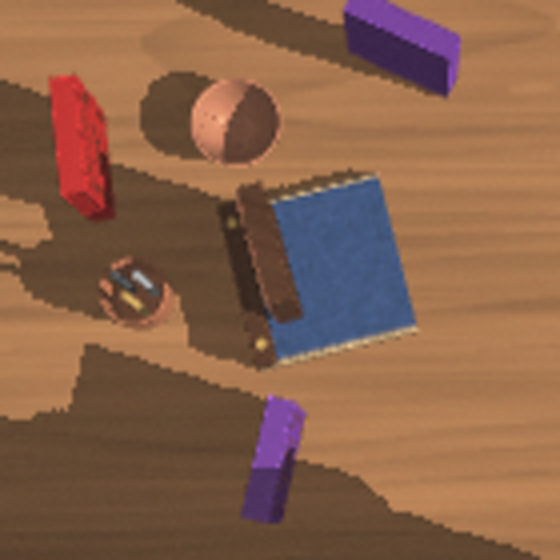

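View pics/crops.png

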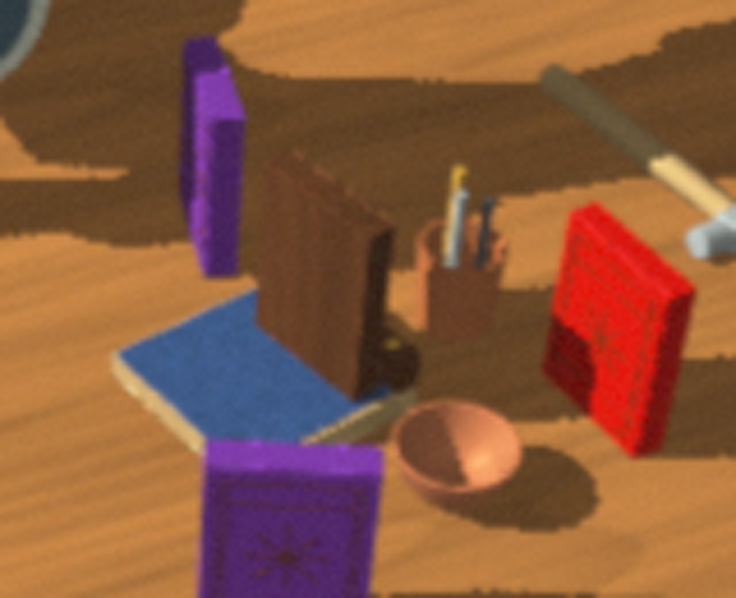

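The pictures show the wood panel standing on blue felt with its bare wood back towards the felt and the dark stop behind it. In the top view its head runs from (221,176) to (233,209), and the felt end corners are at (255,174) and (264,212). This is the meant panel. Next I fit the bed and panel poses.

```bash
cat > fit.py <<'E'
from h import *
from scipy.optimize import least_squares
T=dict(np.load('pics/top0.npz')); S=dict(np.load('pics/scene0.npz'))
tp=lambda x,y:(160+x/4-.375,130+y/4-.375); sp=lambda x,y:(230+x/4.6-.4,120+y/4.6-.4)
def B(p,X):
    c,s=np.cos(p[2]),np.sin(p[2]); return [p[0]+c*X[0]-s*X[1],p[1]+s*X[0]+c*X[1],X[2]]
bed=[(T,(-.138,-.08,.024),tp(379,177)),(T,(-.138,.08,.024),tp(415,327)),(T,(0.02,.08,.054),tp(250,369)),(T,(0.02,-.08,.054),tp(220,203)),(S,(-.138,.08,.024),sp(117,353))]
f=lambda p,L:np.concatenate([proj(d,B(p,X))-np.array(uv) for d,X,uv in L])
r=least_squares(f,[.345,.15,1.7],args=(bed,)); pb=r.x; print('bed',pb,np.round(r.fun,1))
h=.174
pan=[(T,(.013,-.055,h),tp(238,187)),(T,(-.013,-.055,h),tp(262,183)),(T,(-.013,.055,h),tp(302,315)),(T,(.013,.055,h),tp(277,322)),
 (S,(-.013,-.055,h),sp(362,232)),(S,(.013,-.055,h),sp(393,226)),(S,(.013,.055,h),sp(290,150)),(S,(-.013,.055,h),sp(262,163)),(S,(-.013,-.055,.024),sp(358,398)),(S,(-.013,.055,.024),sp(257,323))]
r=least_squares(f,[.345,.13,1.7],args=(pan,)); pp=r.x; print('pan',pp,np.round(r.fun,1))
c,s=np.cos(pb[2]),np.sin(pb[2]); d=pp[:2]-pb[:2]; print('panel in bed',c*d[0]+s*d[1],-s*d[0]+c*d[1],pp[2]-pb[2])
def draw(d,im,p,x0,x1,y,z0,z1,col,k):
    for z in(z0,z1):
        q=np.array([proj(d,B(p,(a,b,z))) for a,b in((x0,-y),(x1,-y),(x1,y),(x0,y))])
        cv2.polylines(im,[np.int32((q+.5)*k*8)],True,col,1,cv2.LINE_AA,3)
for n,d,(y0,y1,x0,x1) in(('top0',T,(150,240,190,290)),('scene0',S,(140,230,240,350))):
    im=cv2.resize(cv2.imread(f'pics/{n}.png'),None,fx=7,fy=7,interpolation=cv2.INTER_CUBIC)
    draw(d,im,pb,-.138,0,.08,.024,.024,(0,255,255),7);draw(d,im,pb,0,.02,.08,.054,.054,(0,255,0),7);draw(d,im,pp,-.013,.013,.055,.024,.174,(255,255,255),7)
    cv2.imwrite(f'pics/ov_{n}.png',im[y0*7:y1*7,x0*7:x1*7][:600,:800])
# bystanders
for n,u,v,z in(('weight',348,160,.03),('bottle',382,203,.1),('offcut',382,237,.025),('bowl',218,160,.04),('pot',194,203,.07),('purpleA',260,141,.1),('purpleB',228,245,.1),('red',180,167,.1),('hammerhead',129,205,.02)): print(n,np.round(ray(T,u,v,z),3))
E
python3 fit.py
```

```text
bed [0.58854675 0.17791006 1.78466966] [-0.5 -1.3 -0.2  0.9  0.3 -1.  -1.1 -0.1 -1.7 -1.1]
pan [0.60012326 0.15909393 1.84335673] [-1.4  1.4 -0.4  0.4 -1.9 -3.3 -2.8 -2.9  0.3  0.7 -0.3 -1.1 -1.2 -1.1
 -1.2 -1.  -2.4  0.7 -2.2 -0.2]
panel in bed -0.020844497631819253 -0.007319103236007764 0.05868707721078659
weight [ 0.74  -0.309  0.03 ]
bottle [ 0.559 -0.414  0.1  ]
offcut [ 0.438 -0.427  0.025]
bowl [0.745 0.199 0.04 ]
pot [0.574 0.286 0.07 ]
purpleA [0.802 0.034 0.1  ]
purpleB [0.414 0.156 0.1  ]
red [0.706 0.335 0.1  ]
hammerhead [0.576 0.546 0.02 ]
```

View pics/ov_top0.png

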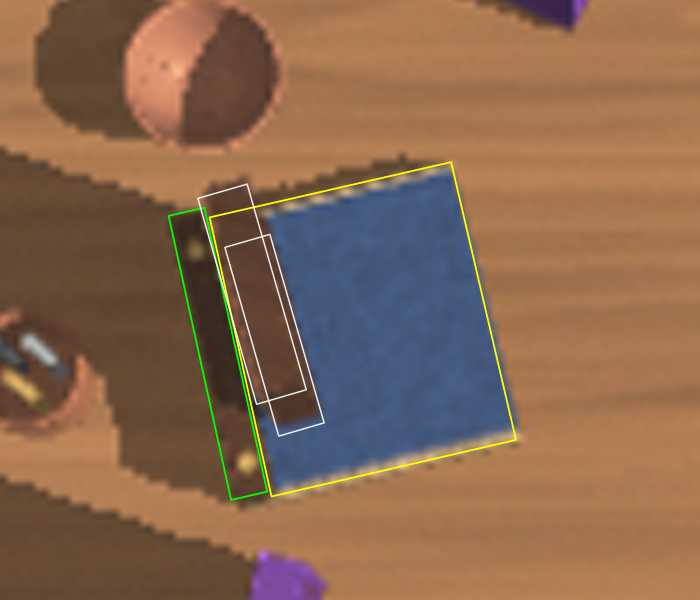

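View pics/ov_scene0.png

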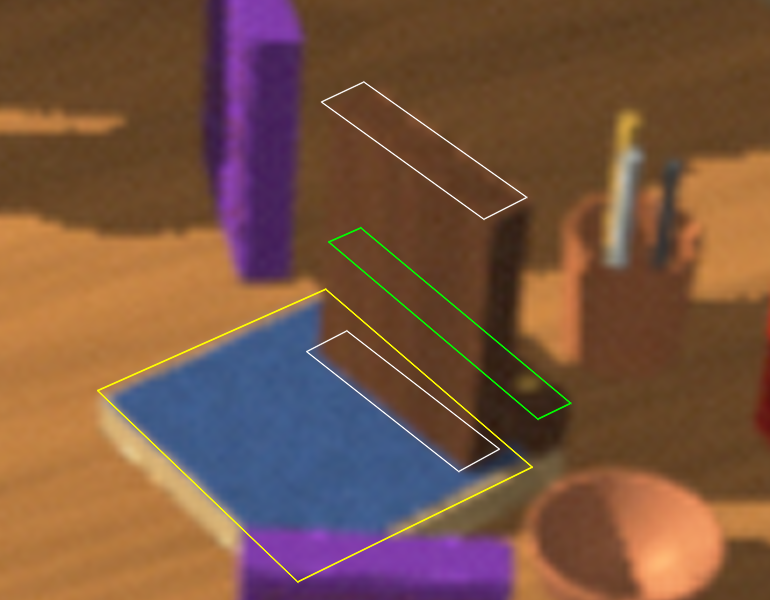

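Request:
servo_tool --targets "0.9 -0.75 -0.7 0 0 0 85; 0.9 -0.75 -0.7 0 0 0 85; 1 -0.82 -0.5 0 0 0 85; 1 -0.82 -0.5 0 0 0 85; 1 -0.82 -0.4 0 0 0 85"

```text
time_s: 0.57
eef_pos: [0.2452, -0.3816, 0.3119]
ee_rot: [[0.971, 0.238, -0.003], [0.238, -0.971, 0.012], [-0.0, -0.012, -1.0]]
wrist_force: [2.1, -0.1, -0.9]
grip_width: 0.0852
```

Request:
servo_tool --targets "1 -0.82 0 0 0 0 85; 1 -0.82 0 0 0 0 85; 1 -0.82 0 0 0 0 85; 1 -0.82 0 0 0 0 85; 1 -0.82 0 0 0 0 85"

```text
time_s: 0.98
eef_pos: [0.3653, -0.2189, 0.3163]
ee_rot: [[0.972, 0.235, 0.0], [0.235, -0.972, 0.007], [0.002, -0.007, -1.0]]
wrist_force: [0.9, -1.2, 0.1]
grip_width: 0.0848
```

```bash
python3 - <<'E'
from h import *
s=sensors.get_state(); print(s['time_s'],s['qpos'],s['eef_pos'],s['ee_rot'])
R=s['ee_rot'];print(R.T@(np.array([.60,.10,.33])-s['eef_pos'])/.03)
E
```

```text
0.9833 [-0.74116131  0.0336197  -0.03783802  1.50395757  0.00530803  2.16348733] [ 0.36526905 -0.21885401  0.3162651 ] [[ 9.72062570e-01  2.34721810e-01  1.76391564e-04]
 [ 2.34714801e-01 -9.72038829e-01  7.03404776e-03]
 [ 1.82250387e-03 -6.79613284e-03 -9.99975245e-01]]
[10.10126518 -8.4978451  -0.3816772 ]
```

```bash
cat > plan.py <<'E'
from h import *
from scipy.spatial.transform import Rotation as Ro
import sys
# linear plan from current pose to target pos/rot in n rows; shifts in tool frame of each row
def plan(P,Rt,n,rv=None):
    s=sensors.get_state(); p=np.array(s['eef_pos']); R=np.array(s['ee_rot'])
    rv=Ro.from_matrix(R.T@Rt).as_rotvec() if rv is None else np.array(rv)
    dR=Ro.from_rotvec(rv/n).as_matrix(); dp=(np.array(P)-p)/n
    out=[]
    for i in range(n):
        out.append(np.r_[R.T@dp/.03,rv/n]); R=R@dR
    out=np.array(out); 
    for o in out: print(' '.join('%.3g'%v for v in np.round(o,3)))
E
python3 - <<'E'
from plan import *
s=sensors.get_state(); R=s['ee_rot']
a=1.82; y=np.array([np.cos(a),np.sin(a),0]); z=np.array([0,0,-1.]); x=np.cross(y,z)
Rt=np.c_[x,y,z]; rv=Ro.from_matrix(R.T@Rt).as_rotvec(); print(rv)
plan([.61,.09,.34],Rt,27,[0,0,-abs(rv[2])])
E
```

```text
[-2.91686609e-03  1.06162082e-02  3.12930145e+00]
0.383 -0.3 -0.027 0 0 -0.116
0.415 -0.254 -0.027 0 0 -0.116
0.442 -0.204 -0.027 0 0 -0.116
0.463 -0.151 -0.027 0 0 -0.116
0.477 -0.097 -0.027 0 0 -0.116
0.485 -0.041 -0.027 0 0 -0.116
0.486 0.015 -0.027 0 0 -0.116
0.481 0.071 -0.027 0 0 -0.116
0.47 0.127 -0.027 0 0 -0.116
0.452 0.18 -0.027 0 0 -0.116
0.428 0.231 -0.027 0 0 -0.116
0.399 0.279 -0.027 0 0 -0.116
0.364 0.323 -0.027 0 0 -0.116
0.324 0.363 -0.027 0 0 -0.116
0.28 0.398 -0.027 0 0 -0.116
0.232 0.428 -0.027 0 0 -0.116
0.181 0.452 -0.027 0 0 -0.116
0.127 0.47 -0.027 0 0 -0.116
0.072 0.481 -0.027 0 0 -0.116
0.016 0.486 -0.027 0 0 -0.116
-0.04 0.485 -0.027 0 0 -0.116
-0.096 0.477 -0.027 0 0 -0.116
-0.151 0.463 -0.027 0 0 -0.116
-0.203 0.442 -0.027 0 0 -0.116
-0.253 0.416 -0.027 0 0 -0.116
-0.299 0.384 -0.027 0 0 -0.116
-0.342 0.346 -0.027 0 0 -0.116
```

Request:
servo_tool --targets "0.38 -0.3 -0.03 0 0 -0.12 85; 0.42 -0.25 -0.03 0 0 -0.12 85; 0.44 -0.2 -0.03 0 0 -0.12 85; 0.46 -0.15 -0.03 0 0 -0.12 85; 0.48 -0.1 -0.03 0 0 -0.12 85"

```text
time_s: 1.4
eef_pos: [0.4134, -0.1522, 0.3213]
ee_rot: [[0.655, 0.755, 0.0], [0.755, -0.655, 0.008], [0.006, -0.005, -1.0]]
wrist_force: [1.0, -0.6, -0.1]
grip_width: 0.0847
```

Request:
servo_tool --targets "0.48 -0.04 -0.03 0 0 -0.12 85; 0.48 0.02 -0.03 0 0 -0.12 85; 0.48 0.07 -0.03 0 0 -0.12 85; 0.47 0.13 -0.03 0 0 -0.12 85; 0.45 0.18 -0.03 0 0 -0.12 85"

```text
time_s: 1.82
eef_pos: [0.4568, -0.0891, 0.3257]
ee_rot: [[0.09, 0.996, -0.001], [0.996, -0.09, 0.009], [0.009, -0.002, -1.0]]
wrist_force: [0.0, 0.2, -0.8]
grip_width: 0.0852
```

Request:
servo_tool --targets "0.43 0.23 -0.03 0 0 -0.12 85; 0.4 0.28 -0.03 0 0 -0.12 85; 0.36 0.32 -0.03 0 0 -0.12 85; 0.32 0.36 -0.03 0 0 -0.12 85; 0.28 0.4 -0.03 0 0 -0.12 85"

```text
time_s: 2.23
eef_pos: [0.4973, -0.0241, 0.3299]
ee_rot: [[-0.51, 0.86, -0.004], [0.86, 0.51, 0.01], [0.01, 0.002, -1.0]]
wrist_force: [0.9, 0.2, -0.1]
grip_width: 0.0848
```

Request:
servo_tool --targets "0.23 0.43 -0.03 0 0 -0.12 85; 0.18 0.45 -0.03 0 0 -0.12 85; 0.13 0.47 -0.03 0 0 -0.12 85; 0.07 0.48 -0.03 0 0 -0.12 85; 0.02 0.49 -0.03 0 0 -0.12 85"

```text
time_s: 2.65
eef_pos: [0.535, 0.0429, 0.3338]
ee_rot: [[-0.917, 0.4, -0.006], [0.399, 0.917, 0.01], [0.01, 0.007, -1.0]]
wrist_force: [0.1, -0.0, -0.1]
grip_width: 0.0849
```

```bash
python3 - <<'E'
from plan import *
s=sensors.get_state(); print(s['time_s'],s['qpos'],s['eef_pos'],s['ee_rot'])
a=1.82; y=np.array([np.cos(a),np.sin(a),0]); z=np.array([0,0,-1.]); x=np.cross(y,z)
Rt=np.c_[x,y,z]
plan([.61,.09,.34],Rt,7)
E
```

```text
2.65 [-0.08162191  0.23218964  0.24313414  1.58872686  0.00925697  0.32929608] [0.53497271 0.04285363 0.33379184] [[-0.91671179  0.39950089 -0.00620769]
 [ 0.39943367  0.91670976  0.00979557]
 [ 0.00960399  0.00650015 -0.99993275]]
-0.238 0.349 -0.03 0.001 -0.001 -0.094
-0.269 0.325 -0.03 0.001 -0.001 -0.094
-0.299 0.298 -0.03 0.001 -0.001 -0.094
-0.326 0.268 -0.03 0.001 -0.001 -0.094
-0.349 0.237 -0.03 0.001 -0.001 -0.094
-0.37 0.203 -0.03 0.001 -0.001 -0.094
-0.388 0.167 -0.03 0.001 -0.001 -0.094
```

Request:
servo_tool --targets "-0.24 0.35 -0.03 0 0 -0.094 85; -0.27 0.33 -0.03 0 0 -0.094 85; -0.3 0.3 -0.03 0 0 -0.094 85; -0.33 0.27 -0.03 0 0 -0.094 85; -0.35 0.24 -0.03 0 0 -0.094 85"

```text
time_s: 3.07
eef_pos: [0.5898, 0.0812, 0.3376]
ee_rot: [[-0.996, -0.087, -0.009], [-0.088, 0.996, 0.01], [0.008, 0.011, -1.0]]
wrist_force: [0.0, 0.6, -0.5]
grip_width: 0.0852
```

Request:
servo_tool --targets "-0.37 0.2 -0.03 0 0 -0.094 85; -0.39 0.17 -0.03 0 0 -0.094 85; 0 0 0 0 0 0 85"

```text
time_s: 3.32
eef_pos: [0.6131, 0.0972, 0.3375]
ee_rot: [[-0.958, -0.287, -0.011], [-0.287, 0.958, 0.01], [0.008, 0.013, -1.0]]
wrist_force: [0.2, -0.5, 0.2]
grip_width: 0.0848
```

```bash
python3 - <<'E'
from h import *
d=snap('wrist','w1'); s=sensors.get_state(); print(s['time_s'],s['qpos'],s['eef_pos'],s['ee_rot'],-d['R'].T@d['t'])
im=cv2.imread('pics/w1.png'); cv2.imwrite('pics/w1b.png',cv2.resize(im,(800,600),interpolation=cv2.INTER_CUBIC))
E
```

```text
3.3667 [ 0.01641274  0.39435624  0.48845568  1.67622733  0.01021301 -0.26948272] [0.6123611  0.09667281 0.33756295] [[-0.95937866 -0.28188722 -0.01149682]
 [-0.28200228  0.95936135  0.01002549]
 [ 0.00820355  0.01286037 -0.99988365]] [0.54675155 0.07478884 0.48045912]
```

View pics/w1b.png

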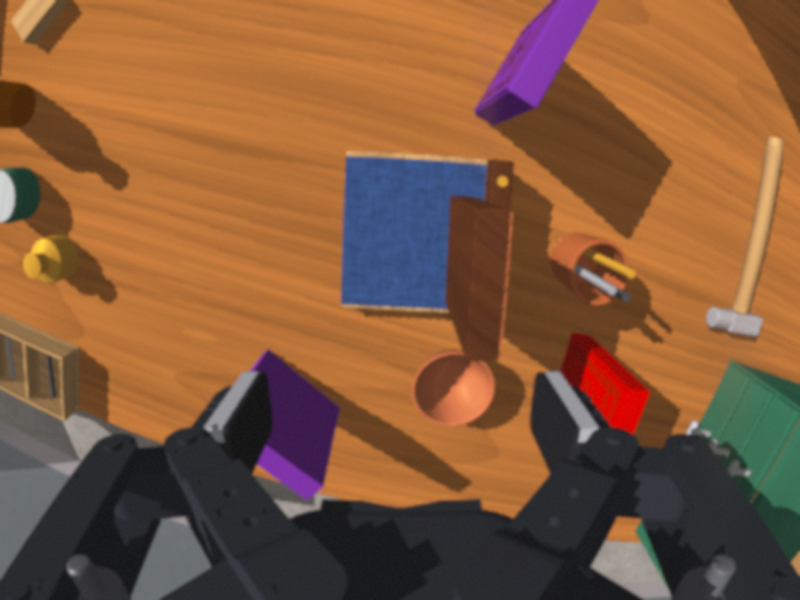

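The wrist view shows the felt at about (350-470,155-310), the panel head seen from above at (450-510,195-360), the stop end with a brass screw at (502,180), and a copper-coloured edge on the stop side. Next I enlarge it for accurate points.

```bash
python3 - <<'E'
import cv2
im=cv2.imread('pics/w1.png')[92:242,210:340]
cv2.imwrite('pics/w1c.png',cv2.resize(im,None,fx=4,fy=4,interpolation=cv2.INTER_CUBIC))
E
```

```text
(no output)
```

View pics/w1c.png

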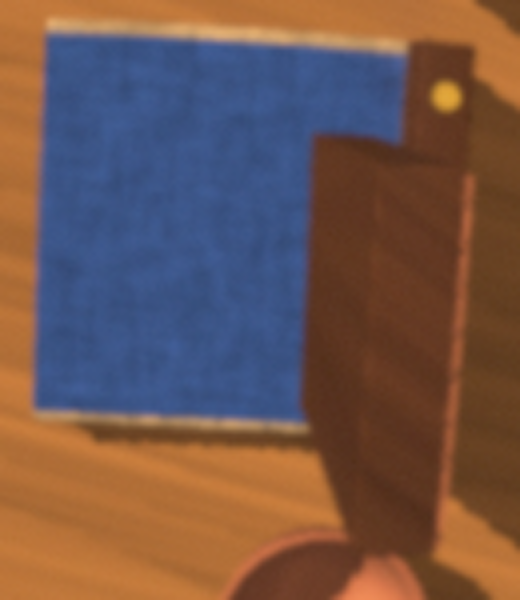

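```bash
cat >> h.py <<'E'
def projw(d,X):
    K,R,t=[np.array(d[k]) for k in('mtx','R','t')]
    c=R@np.array(X)+t; r=np.hypot(c[0],c[1]); th=np.arctan2(r,c[2]); return K[:2,2]+K[0,0]*th*c[:2]/r
E
cat > fitw.py <<'E'
from h import *
from scipy.optimize import least_squares
W=dict(np.load('pics/w1.npz'))
q=lambda x,y:np.array((210+(x+.5)/4-.5,92+(y+.5)/4-.5))
def B(p,X):
    c,s=np.cos(p[2]),np.sin(p[2]); return [p[0]+c*X[0]-s*X[1],p[1]+s*X[0]+c*X[1],X[2]]
f=lambda p,L:np.concatenate([projw(W,B(p,X))-uv for X,uv in L])
bed=[((-.138,.08,.024),q(47,32)),((-.138,-.08,.024),q(35,413)),((0,.08,.054),q(410,41)),((.02,.08,.054),q(474,45))]
r=least_squares(f,[.59,.18,1.8],args=(bed,)); pb=r.x; print('bed',pb,np.round(r.fun*4,1))
pan=[((-.013,.055,.024),q(316,137)),((-.013,-.055,.024),q(303,402)),((.013,.055,.174),q(473,174)),((.013,-.055,.174),q(434,551)),((-.013,-.055,.174),q(357,549))]
r=least_squares(f,[.59,.15,1.8],args=(pan,)); pp=r.x; print('pan',pp,np.round(r.fun*4,1))
c,s=np.cos(pb[2]),np.sin(pb[2]); d=pp[:2]-pb[:2]; print('panel in bed',c*d[0]+s*d[1],-s*d[0]+c*d[1],pp[2]-pb[2])
im=cv2.resize(cv2.imread('pics/w1.png'),None,fx=4,fy=4,interpolation=cv2.INTER_CUBIC)
def draw(p,x0,x1,y,zs,col):
    for z in zs:
        a=np.array([projw(W,B(p,(u,v,z))) for u,v in((x0,-y),(x1,-y),(x1,y),(x0,y))])
        cv2.polylines(im,[np.int32(((a+.5)*4-.5)*8)],True,col,1,cv2.LINE_AA,3)
draw(pb,-.138,0,.08,[.024],(0,255,255));draw(pb,0,.02,.08,[.054],(0,255,0));draw(pp,-.013,.013,.055,[.024,.174],(255,255,255))
cv2.imwrite('pics/w1o.png',im[92*4:242*4,210*4:340*4])
E
python3 fitw.py
```

```text
bed [0.58805903 0.17591776 1.81598242] [-5.3 -9.7 -2.8 13.   8.9 -1.3 -1.5 -0.5]
pan [0.60409322 0.16026857 1.8304789 ] [-3.1 -6.8 -4.6  3.8  3.7 -6.6  7.3  4.8 -4.9  6. ]
panel in bed -0.01907324524232725 -0.011756009046370126 0.014496479123156325
```

View pics/w1o.png

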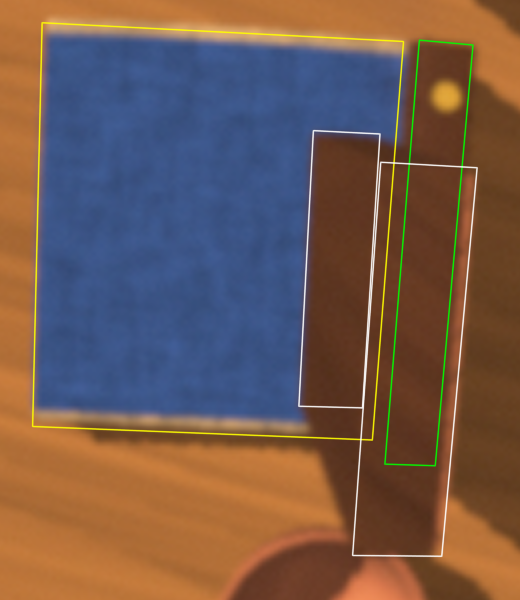

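The wrist fit overlays well. The bed is at (0.588, 0.176) with yaw about 1.81. The panel foot is at (0.604, 0.160) with yaw about 1.83, 6 mm from the stop, which agrees with the top fit. Before committing, I dry-run the tilt in free air to learn the wrist kinematics.

Request:
servo_tool --targets "0 -0.3 -0.1 -0.12 0 0 85; 0 -0.3 -0.1 -0.12 0 0 85; 0 -0.3 -0.1 -0.12 0 0 85"

```text
time_s: 3.62
eef_pos: [0.6174, 0.0766, 0.347]
ee_rot: [[-0.959, -0.262, -0.108], [-0.283, 0.891, 0.355], [0.004, 0.371, -0.928]]
wrist_force: [-0.2, 1.3, -0.6]
grip_width: 0.085
```

```bash
python3 -c "
from h import *
s=sensors.get_state(); print(s['qpos'],s['eef_pos'],s['ee_rot'])"
```

```text
[-0.17217162  0.48108797  0.59617435  1.8644523   0.33778603 -0.48924551] [0.61741229 0.07661964 0.34699283] [[-0.95902831 -0.26178062 -0.10833102]
 [-0.28328843  0.8908273   0.35521033]
 [ 0.00351705  0.37134569 -0.92848802]]
```

Request:
servo_tool --targets "0 -0.3 -0.1 -0.12 0 0 85; 0 -0.3 -0.1 -0.12 0 0 85; 0 -0.3 -0.1 -0.12 0 0 85"

```text
time_s: 3.87
eef_pos: [0.6151, 0.0584, 0.3194]
ee_rot: [[-0.968, -0.207, -0.142], [-0.249, 0.715, 0.654], [-0.034, 0.668, -0.743]]
wrist_force: [0.6, -0.1, -1.5]
grip_width: 0.0848
```

```bash
python3 -c "
from h import *
s=sensors.get_state(); print(s['qpos'],s['eef_pos'],s['ee_rot'])"
```

```text
[-0.32655804  0.55692768  0.50046456  1.94780289  0.61095582 -0.72996054] [0.61507022 0.05843794 0.31936721] [[-0.96793679 -0.20731572 -0.14183989]
 [-0.2488612   0.71466634  0.65369727]
 [-0.03415353  0.66803608 -0.74334469]]
```

Request:
servo_tool --targets "0 -0.3 0.1 -0.12 0 0 85; 0 -0.3 0.1 -0.12 0 0 85; 0 -0.3 0.1 -0.12 0 0 85"

```text
time_s: 4.12
eef_pos: [0.6003, 0.0686, 0.2545]
ee_rot: [[-0.98, -0.149, -0.133], [-0.188, 0.466, 0.864], [-0.067, 0.872, -0.485]]
wrist_force: [0.6, -0.2, -0.2]
grip_width: 0.0847
```

```bash
python3 -c "
from h import *
s=sensors.get_state(); print(s['time_s'],s['qpos'],s['eef_pos'],s['ee_rot'])"
```

```text
4.1167 [-0.40911371  0.64626223  0.25746949  1.94732669  0.83350871 -0.99114494] [0.60028719 0.0686372  0.25447632] [[-0.97982208 -0.14936149 -0.13281504]
 [-0.18823199  0.4661128   0.86446954]
 [-0.06721167  0.87202638 -0.48482222]]
```

J4 reached its limit (1.95) as the tool tilted. I fit the kinematic model from the logged poses so that reach can be checked beforehand.

```bash
cat > kin.py <<'E'
import numpy as np
from scipy.optimize import least_squares
from scipy.spatial.transform import Rotation as Ro
D=[([-1.47362891e+00,2.59051884e-01,2.09305854e-02,1.33370662e+00,8.56841142e-06,1.41819641e+00],[0.1359246,-0.53271286,0.23080885],[[.96897,.247178,-.0000916],[.247178,-.969,.00103],[.000165,-.00102,-1]]),
([-0.74116131,0.0336197,-0.03783802,1.50395757,0.00530803,2.16348733],[0.36526905,-0.21885401,0.3162651],[[.97206,.23472,.00018],[.23471,-.97204,.00703],[.00182,-.0068,-.99998]]),
([-0.08162191,0.23218964,0.24313414,1.58872686,0.00925697,0.32929608],[0.53497271,0.04285363,0.33379184],[[-.91671,.3995,-.00621],[.39943,.91671,.0098],[.0096,.0065,-.99993]]),
([0.01641274,0.39435624,0.48845568,1.67622733,0.01021301,-0.26948272],[0.6123611,0.09667281,0.33756295],[[-.95938,-.28189,-.0115],[-.282,.95936,.01003],[.0082,.01286,-.99988]]),
([-0.17217162,0.48108797,0.59617435,1.8644523,0.33778603,-0.48924551],[0.61741229,0.07661964,0.34699283],[[-.95903,-.26178,-.10833],[-.28329,.89083,.35521],[.00352,.37135,-.92849]]),
([-0.32655804,0.55692768,0.50046456,1.94780289,0.61095582,-0.72996054],[0.61507022,0.05843794,0.31936721],[[-.96794,-.20732,-.14184],[-.24886,.71467,.6537],[-.03415,.66804,-.74334]]),
([-0.40911371,0.64626223,0.25746949,1.94732669,0.83350871,-0.99114494],[0.60028719,0.0686372,0.25447632],[[-.97982,-.14936,-.13282],[-.18823,.46611,.86447],[-.06721,.87203,-.48482]])]
def rz(a):return Ro.from_euler('z',a).as_matrix()
def ry(a):return Ro.from_euler('y',a).as_matrix()
def rx(a):return Ro.from_euler('x',a).as_matrix()
def fk(q,P,full=False):
    # P: b(x,z), l1(x,z), l2(x,z), w(len J4->J5), t(len J5->tcp)
    R=rz(q[0]); p=R@np.array([P[0],0,P[1]]); pts=[p]
    R=R@ry(q[1]); p=p+R@np.array([P[2],0,P[3]]); pts.append(p)
    R=R@ry(-q[2]); p=p+R@np.array([P[4],0,P[5]]); pts.append(p)
    R=R@ry(q[3]); p=p+R@np.array([P[6],0,P[8]]); pts.append(p)
    R=R@rz(q[4]); p=p+R@np.array([P[7],0,0]); pts.append(p)
    R=R@rx(q[5]+P[9]) @ np.array([[0,0,1],[0,1,0],[-1,0,0]])  # z tool=x link
    return (p,R,pts) if full else (p,R)
def res(P):
    o=[]
    for q,p,R in D:
        a,b=fk(q,P); o+=list((a-np.array(p))*100)+list((b-np.array(R)).ravel()*3)
    o+=[1e-3*P[8]*100*0]
    return np.array(o)
best=None
for p9 in(0,np.pi,np.pi/2,-np.pi/2):
    for z1 in(.3,.45):
        r=least_squares(res,[0,.2,0.05,z1,.4,0,.05,.3,0,p9])
        if best is None or r.cost<best.cost: best=r
P=best.x
lo=np.array([-3.04,-.91,-1.04,-1.92,-1.52,-3.14]);hi=np.array([3.04,1.82,1.36,1.95,1.45,3.14])
def ik(p,R,q0):
    f=lambda q:np.r_[(fk(q,P)[0]-p)*20,(fk(q,P)[1]-R).ravel()]
    r=least_squares(f,np.clip(q0,lo+.01,hi-.01),bounds=(lo,hi)); return r.x,r.cost,f(r.x)
if __name__=='__main__':
    print(best.cost,np.round(P,4)); r=best.fun[:-1].reshape(-1,12); print(np.round(r[:,:3]*10,1)); print(np.abs(r[:,3:]).max(1)/3)
E
python3 kin.py
```

```text
145.9357563794483 [-0.0573  0.1542 -0.0025  0.5858  0.3999  0.0216 -0.0195  0.436   0.0587
  0.    ]
[[-83.3  -7.1   0.3]
 [-56.  -61.   -0.3]
 [ -5.9 -82.1   0.1]
 [  3.  -82.1   0.3]
 [ -7.  -36.1  -1.1]
 [ -2.4  -1.8   1.3]
 [  9.3  18.9  -0.7]]
[3.02821195e-05 4.75479947e-06 4.71636769e-06 4.50304239e-06
 4.31567326e-06 5.38996641e-06 4.96250944e-06]
```

```bash
sed -i 's/np.array(\[P\[0\],0,P\[1\]\])/np.array([P[0],P[10],P[1]])/; s/\[0,.2,0.05,z1,.4,0,.05,.3,0,p9\]/[0,.2,0.05,z1,.4,0,.05,.3,0,p9,0.]/; s/P\[8\]\*100\*0/np.sum(P**2)/' kin.py; python3 kin.py
```

```text
1.9973743902410104e-07 [ 0.      0.1283 -0.      0.5846  0.3983  0.0296  0.1027  0.2947  0.
  0.      0.0836]
[[ 0. -0.  0.]
 [-0. -0. -0.]
 [-0. -0. -0.]
 [ 0.  0. -0.]
 [ 0.  0.  0.]
 [ 0.  0.  0.]
 [-0. -0. -0.]]
[3.02821134e-05 4.75479947e-06 4.71639034e-06 4.50304239e-06
 4.31567334e-06 5.38999032e-06 4.96250944e-06]
```

The kinematic model now fits exactly. Next I check the whole planned arc for reach.

```bash
cat > path.py <<'E'
from kin import *
yaw=1.82; F=np.array([.604,.160,.024])
ex=np.array([np.cos(yaw),np.sin(yaw),0]); ez=np.array([0,0,1.]); ey=np.cross(ez,ex)
def pose(theta,L,off,psi,tool_tilt=None):
    """TCP pose; theta panel tilt from vertical, TCP at panel z=L, panel x=off. tool y=panel x, z=-panel z, then rotated psi about tool y"""
    piv=F-.013*ex
    A=Ro.from_rotvec(-theta*ey).as_matrix()  # head goes to -ex ?
    px,pz=A@ex,A@ez
    p=piv+px*(.013+off)+pz*L
    t=theta if tool_tilt is None else tool_tilt
    A=Ro.from_rotvec(-t*ey).as_matrix(); px,pz=A@ex,A@ez
    R=np.c_[np.cross(px,-pz),px,-pz]@ry(psi)
    return p,R
if __name__=='__main__':
    for psi in(0,.2,.4,-.2,-.4):
        q=np.array(D[3][0])
        for th in(0,.3,.6,.9,1.08,1.2,1.3):
            p,R=pose(th,.130,0,psi); q,c,_=ik(p,R,q)
            print(psi,th,np.round(p,3),np.round(q,2),'%.1e'%c,np.round(R[:,2],2),'J5',np.round(fk(q,P,True)[2][3],2))
E
python3 path.py
```

```text
0 0 [0.604 0.16  0.154] [ 0.12  0.42  0.06  1.21 -0.   -0.12] 1.5e-28 [ 0.  0. -1.] J5 [0.6  0.16 0.45]
0 0.3 [0.614 0.122 0.152] [-0.07  0.46  0.09  1.3   0.28 -0.34] 3.1e-29 [-0.07  0.29 -0.96] J5 [0.64 0.04 0.43]
0 0.6 [0.623 0.087 0.139] [-0.24  0.58  0.15  1.45  0.52 -0.57] 4.1e-25 [-0.14  0.55 -0.83] J5 [ 0.66 -0.07  0.38]
0 0.9 [0.63  0.057 0.115] [-0.36  0.76  0.24  1.68  0.7  -0.84] 1.7e-19 [-0.19  0.76 -0.62] J5 [ 0.69 -0.17  0.3 ]
0 1.08 [0.634 0.042 0.097] [-0.41  0.89  0.3   1.84  0.77 -1.02] 2.9e-25 [-0.22  0.85 -0.47] J5 [ 0.7  -0.21  0.24]
0 1.2 [0.636 0.035 0.083] [-0.43  0.97  0.34  1.95  0.81 -1.15] 1.7e-05 [-0.23  0.9  -0.36] J5 [ 0.7  -0.23  0.19]
0 1.3 [0.637 0.029 0.071] [-0.45  1.    0.31  1.95  0.85 -1.19] 5.2e-03 [-0.24  0.93 -0.27] J5 [ 0.69 -0.24  0.16]
0.2 0 [0.604 0.16  0.154] [ 0.14  0.55  0.27  1.49 -0.02 -0.11] 1.5e-29 [-0.19 -0.05 -0.98] J5 [0.66 0.17 0.44]
0.2 0.3 [0.614 0.122 0.152] [-0.04  0.59  0.3   1.56  0.22 -0.35] 4.0e-30 [-0.26  0.23 -0.94] J5 [0.69 0.05 0.43]
0.2 0.6 [0.623 0.087 0.139] [-0.2   0.7   0.36  1.71  0.43 -0.61] 6.3e-25 [-0.33  
[... 2253 characters left out ...]
0.3 [0.614 0.122 0.152] [-0.13  0.23 -0.33  0.72  0.41 -0.26] 5.7e-25 [ 0.31  0.36 -0.88] J5 [0.52 0.02 0.41]
-0.4 0.6 [0.623 0.087 0.139] [-0.31  0.36 -0.27  0.87  0.7  -0.41] 8.4e-23 [ 0.25  0.6  -0.76] J5 [ 0.55 -0.09  0.36]
-0.4 0.9 [0.63  0.057 0.115] [-0.44  0.55 -0.19  1.11  0.93 -0.63] 1.3e-29 [ 0.2   0.8  -0.57] J5 [ 0.57 -0.18  0.28]
-0.4 1.08 [0.634 0.042 0.097] [-0.49  0.69 -0.12  1.31  1.04 -0.82] 1.1e-25 [ 0.18  0.88 -0.43] J5 [ 0.58 -0.22  0.22]
-0.4 1.2 [0.636 0.035 0.083] [-0.52  0.79 -0.07  1.47  1.09 -0.97] 1.4e-29 [ 0.17  0.93 -0.33] J5 [ 0.59 -0.24  0.18]
-0.4 1.3 [0.637 0.029 0.071] [-0.53  0.88 -0.02  1.62  1.13 -1.11] 1.7e-18 [ 0.16  0.96 -0.25] J5 [ 0.59 -0.25  0.14]
```

Psi = -0.2 (leaning the tool within the pad plane) gives good joint margin all the way. I go back up and to the pre-straddle pose.

```bash
python3 - <<'E'
from plan import *
from path import pose
p,R=pose(0,.13,0,-.2); print(p)
plan([p[0],p[1],.25],R,11)
E
```

```text
[0.604 0.16  0.154]
-0.062 0.116 0.244 0.096 -0.008 -0.011
-0.062 0.138 0.233 0.096 -0.008 -0.011
-0.062 0.159 0.219 0.096 -0.008 -0.011
-0.062 0.178 0.203 0.096 -0.008 -0.011
-0.062 0.196 0.186 0.096 -0.008 -0.011
-0.063 0.212 0.167 0.096 -0.008 -0.011
-0.064 0.227 0.146 0.096 -0.008 -0.011
-0.066 0.239 0.125 0.096 -0.008 -0.011
-0.068 0.249 0.102 0.096 -0.008 -0.011
-0.07 0.257 0.078 0.096 -0.008 -0.011
-0.072 0.262 0.054 0.096 -0.008 -0.011
```

Request:
servo_tool --targets "-0.06 0.4 0.1 0.1 0 0 75; -0.06 0.4 0.1 0.1 0 0 75; -0.06 0.4 0.1 0.1 0 0 75; -0.06 0.2 0.2 0.1 0 0 75; -0.06 0.2 0.19 0.1 0 0 75"

```text
time_s: 4.53
eef_pos: [0.6014, 0.1029, 0.2409]
ee_rot: [[-0.987, -0.13, -0.089], [-0.158, 0.82, 0.55], [0.002, 0.557, -0.83]]
wrist_force: [-1.1, -0.1, 0.1]
grip_width: 0.0749
```

Request:
servo_tool --targets "-0.06 0.21 0.17 0.1 -0.02 0 75; -0.06 0.23 0.15 0.1 -0.02 0 75; -0.06 0.24 0.12 0.1 -0.02 0 75; -0.06 0.25 0.1 0.1 -0.02 0 75; -0.06 0.26 0.08 0.1 -0.02 0 75"

```text
time_s: 4.95
eef_pos: [0.6047, 0.142, 0.2412]
ee_rot: [[-0.99, -0.106, 0.094], [-0.098, 0.992, 0.078], [-0.102, 0.068, -0.992]]
wrist_force: [0.3, 0.3, -0.5]
grip_width: 0.0752
```

```bash
python3 - <<'E'
from plan import *
from path import pose
p,R=pose(0,.13,0,-.2); s=sensors.get_state(); print(s['time_s'],s['eef_pos'])
plan([p[0],p[1],.24],R,5)
E
```

```text
4.95 [0.60474883 0.14199553 0.24120844]
-0.006 0.119 0.017 0.009 -0.019 -0.03
-0.009 0.119 0.016 0.009 -0.019 -0.03
-0.013 0.119 0.015 0.009 -0.019 -0.03
-0.016 0.118 0.014 0.009 -0.019 -0.03
-0.019 0.118 0.014 0.009 -0.019 -0.03
```

Request:
servo_tool --targets "0 0.13 0 0.009 -0.02 -0.03 75; -0.01 0.13 0 0.009 -0.02 -0.03 75; -0.01 0.13 0 0.009 -0.02 -0.03 75; -0.02 0.12 0 0.009 -0.02 -0.03 75; -0.02 0.12 0 0.009 -0.02 -0.03 75"

```text
time_s: 5.37
eef_pos: [0.5985, 0.1649, 0.2453]
ee_rot: [[-0.948, -0.237, 0.21], [-0.234, 0.971, 0.044], [-0.214, -0.008, -0.977]]
wrist_force: [-0.2, 0.1, -1.3]
grip_width: 0.0748
```

```bash
python3 - <<'E'
from plan import *
from path import pose
p,R=pose(0,.13,0,-.2); s=sensors.get_state(); print(s['time_s'],s['eef_pos'])
plan([p[0],p[1],.20],R,3)
d=snap('wrist','w2');cv2.imwrite('pics/w2b.png',cv2.resize(cv2.imread('pics/w2.png'),(800,600),interpolation=cv2.INTER_CUBIC))
E
```

```text
5.3667 [0.59851744 0.16494277 0.24526917]
0.063 -0.064 0.502 -0.003 0.005 -0.003
0.06 -0.065 0.502 -0.003 0.005 -0.003
0.058 -0.067 0.502 -0.003 0.005 -0.003
```

View pics/w2b.png

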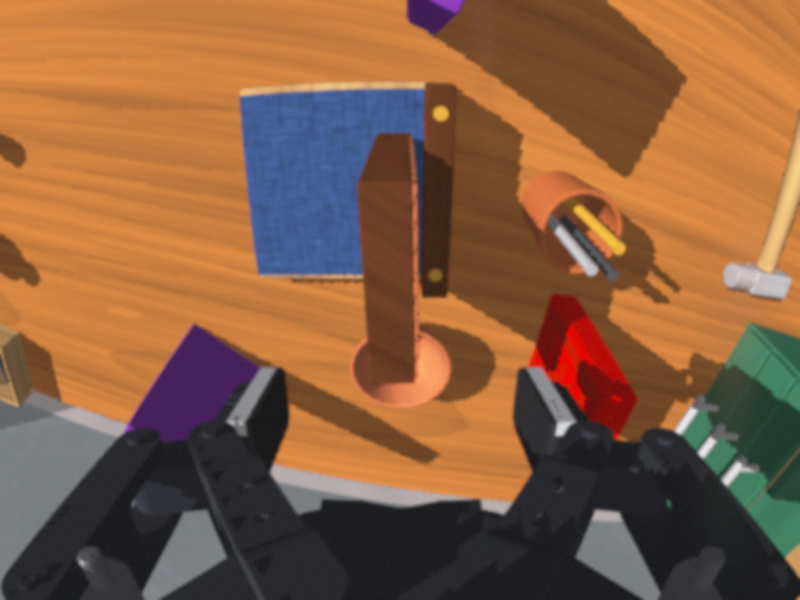

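```bash
cat > fit2.py <<'E'
from h import *
from scipy.optimize import least_squares
W=dict(np.load('pics/w2.npz'))
q=lambda x,y:np.array(((x+.5)*.64-.5,(y+.5)*.64-.5))
def B(p,X):
    c,s=np.cos(p[2]),np.sin(p[2]); return [p[0]+c*X[0]-s*X[1],p[1]+s*X[0]+c*X[1],X[2]]
f=lambda p,L:np.concatenate([projw(W,B(p,X))-uv for X,uv in L])
pan=[((-.013,.055,.174),q(360,184)),((.013,.055,.174),q(417,183)),((.013,-.055,.174),q(417,381)),((-.013,-.055,.174),q(367,379)),((-.013,.055,.024),q(378,136))]
r=least_squares(f,[.6,.16,1.8],args=(pan,)); print(r.x,np.round(r.fun*1.56,1)); pp=r.x
bed=[((-.138,.08,.024),q(240,91)),((-.138,-.08,.024),q(258,275)),((0,.08,.054),q(427,84)),((.02,.08,.054),q(457,84)),((.02,-.08,.054),q(446,297)),((0,-.08,.054),q(423,296))]
r=least_squares(f,[.6,.16,1.8],args=(bed,)); print(r.x,np.round(r.fun*1.56,1)); pb=r.x
c,s=np.cos(pb[2]),np.sin(pb[2]); d=pp[:2]-pb[:2]; print('panel in bed',c*d[0]+s*d[1],-s*d[0]+c*d[1],pp[2]-pb[2])
E
python3 fit2.py
```

```text
[0.60467983 0.16018584 1.81622021] [-1.7 -1.9  1.7 -1.4 -0.9  3.4  1.   5.2 -0.5 -3.6]
[0.58686933 0.17700959 1.80275512] [-0.6 -3.   0.6  3.8  0.  -1.2  0.4 -0.2  1.1  0.5 -1.7  1.2]
panel in bed -0.0204675263886257 -0.013465983533509585 0.013465090409805702
```

Both wrist fits agree to within 1-2 mm: panel at (0.604, 0.160), yaw 1.82. Descending to straddle.

Request:
servo_tool --targets "0.06 -0.06 0.5 0 0.005 0 70; 0.06 -0.06 0.5 0 0.005 0 70; 0.06 -0.07 0.5 0 0.005 0 70; 0.1 0 0.4 0 0 0 65; 0 0 0 0 0 0 60"

```text
time_s: 5.83
eef_pos: [0.5998, 0.1585, 0.1883]
ee_rot: [[-0.954, -0.224, 0.198], [-0.221, 0.975, 0.04], [-0.202, -0.005, -0.979]]
wrist_force: [-0.0, 0.3, -1.1]
grip_width: 0.0597
```

```bash
python3 - <<'E'
from plan import *
from path import pose
p,R=pose(0,.13,0,-.2); s=sensors.get_state(); print(s['time_s'],s['eef_pos'])
plan(p,R,3)
E
```

```text
5.8333 [0.59979086 0.15847779 0.1883312 ]
0.029 0.008 0.384 -0.003 0.001 -0.007
0.028 0.007 0.384 -0.003 0.001 -0.007
0.028 0.006 0.384 -0.003 0.001 -0.007
```

Request:
servo_tool --targets "0.03 0.01 0.38 0 0 -0.01 60; 0.03 0.01 0.38 0 0 -0.01 56; 0.03 0.01 0.4 0 0 0 50; 0 0 0 0 0 0 44; 0 0 0 0 0 0 40"

```text
time_s: 6.25
eef_pos: [0.6031, 0.1578, 0.1555]
ee_rot: [[-0.953, -0.231, 0.198], [-0.228, 0.973, 0.04], [-0.202, -0.007, -0.979]]
wrist_force: [-0.0, 0.5, -0.5]
grip_width: 0.0405
```

```bash
python3 - <<'E'
from plan import *
from path import pose
p,R=pose(0,.13,0,-.2); s=sensors.get_state(); print(s['time_s'],s['eef_pos'])
plan(p,R,1)
d=snap('wrist','w3');cv2.imwrite('pics/w3b.png',cv2.resize(cv2.imread('pics/w3.png'),(800,600),interpolation=cv2.INTER_CUBIC))
E
```

```text
6.25 [0.60312744 0.15777653 0.15548258]
-0.035 0.066 0.057 -0.01 0.003 -0.014
```

View pics/w3b.png

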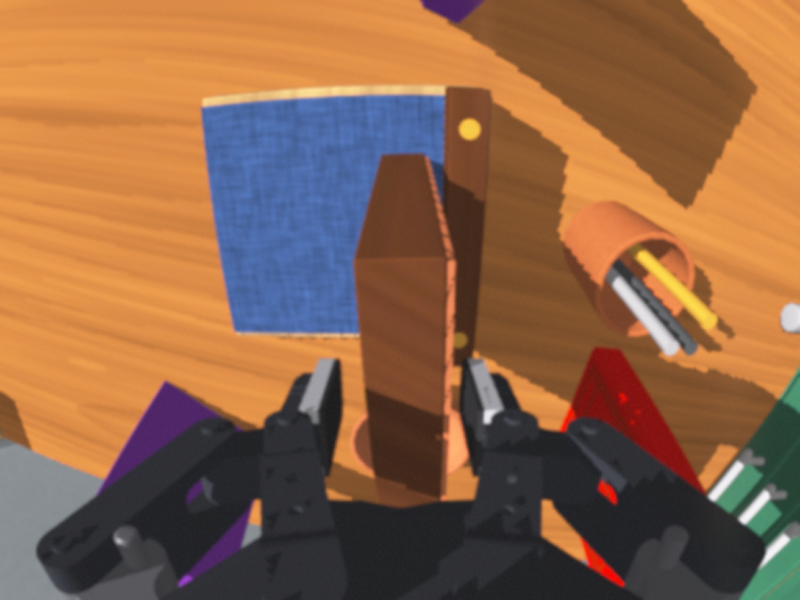

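The view shows the panel head between the pads (left pad inner edge at 335, panel 365-447, right pad 465), with clear gaps on both sides. I narrow the cage to 32 mm, centre it, then start the arc.

Request:
servo_tool --targets "0 0.06 0.06 0 0 -0.01 37; 0 0.02 0 0 0 0 34; 0 0 0 0 0 0 33; 0 0 0 0 0 0 32; 0 0 0 0 0 0 32"

```text
time_s: 6.72
eef_pos: [0.6037, 0.1603, 0.1572]
ee_rot: [[-0.95, -0.24, 0.202], [-0.237, 0.971, 0.04], [-0.206, -0.01, -0.979]]
wrist_force: [-0.9, 0.7, -0.5]
grip_width: 0.0322
```

```bash
cat > arc.py <<'E'
from plan import *
from path import pose
import sys
def cur():
    s=sensors.get_state(); p,R=np.array(s['eef_pos']),np.array(s['ee_rot'])
    from path import ex,ez,ey,F
    y=R[:,1]; th=np.arctan2(y@ez,y@ex); piv=F-.013*ex
    d=p-piv; px=np.cos(th)*ex+np.sin(th)*ez; pz=-np.sin(th)*ex+np.cos(th)*ez
    print('t %.2f th %.3f off %.1f L %.1f lat %.1f'%(s['time_s'],th,(d@px-.013)*1e3,d@pz*1e3,d@ey*1e3),'F',np.round(s['wrist_force'],1),'grip %.1f'%(s['grip_width']*1e3),'q4 %.2f'%s['qpos'][3],'z %.3f'%p[2]); return th,s
def step(th_to,off,L,n,tool=None,psi=-.2):
    th,s=cur(); p,R=np.array(s['eef_pos']),np.array(s['ee_rot'])
    p0,R0=p,R
    d=None
    from path import ex,ez,ey,F
    t0=th if tool is None else th
    # current in-panel coords
    piv=F-.013*ex
    px=np.cos(th)*ex+np.sin(th)*ez; pz=-np.sin(th)*ex+np.cos(th)*ez
    o0=(p-piv)@px-.013; L0=(p-piv)@pz; lat0=(p-piv)@ey
    for i in range(1,n+1):
        a=i/n; tt=th+(th_to-th)*a
        P_,R_=pose(tt,L0+(L-L0)*a,o0+(off-o0)*a,psi); P_=P_+ey*lat0*(1-a)
        if i<n or True:
            sh=R.T@(P_-p)/.03; rv=Ro.from_matrix(R.T@R_).as_rotvec()
            print(' '.join('%.2f'%v for v in sh),' '.join('%.3f'%v for v in rv))
        p,R=P_,R_
E
python3 - <<'E'
from arc import *
step(.15,0,.13,5)
E
```

```text
t 6.72 th -0.010 off -0.9 L 133.3 lat 0.2 F [-0.9  0.7 -0.5] grip 32.2 q4 0.92 z 0.157
0.00 -0.14 0.01 -0.033 0.007 -0.001
0.00 -0.13 0.01 -0.031 0.000 0.006
0.00 -0.13 0.01 -0.031 0.000 0.006
0.00 -0.13 0.01 -0.031 0.000 0.006
0.00 -0.13 0.01 -0.031 -0.000 0.006
```

Request:
servo_tool --targets "0 -0.14 0.01 -0.033 0 0 31; 0 -0.13 0.01 -0.031 0 0.005 30; 0 -0.13 0.01 -0.031 0 0.005 30; 0 -0.13 0.01 -0.031 0 0.005 29; 0 -0.13 0.01 -0.031 0 0.005 29" --force 20

```text
time_s: 7.13
eef_pos: [0.6088, 0.1435, 0.1566]
ee_rot: [[-0.953, -0.254, 0.164], [-0.22, 0.955, 0.199], [-0.207, 0.153, -0.966]]
wrist_force: [-0.3, 1.0, -0.2]
grip_width: 0.0289
```

```bash
python3 - <<'E'
from arc import *
step(.3,0,.13,5)
d=snap('wrist','w4');cv2.imwrite('pics/w4b.png',cv2.resize(cv2.imread('pics/w4.png'),(800,600),interpolation=cv2.INTER_CUBIC))
E
```

```text
t 7.13 th 0.154 off 3.2 L 131.7 lat -0.6 F [-0.3  1.  -0.2] grip 28.9 q4 0.96 z 0.157
0.00 -0.15 -0.00 -0.026 0.009 0.016
0.00 -0.15 -0.00 -0.029 -0.000 0.006
0.00 -0.15 -0.00 -0.029 0.000 0.006
0.00 -0.15 -0.00 -0.029 -0.000 0.006
0.00 -0.15 -0.00 -0.029 0.000 0.006
```

View pics/w4b.png

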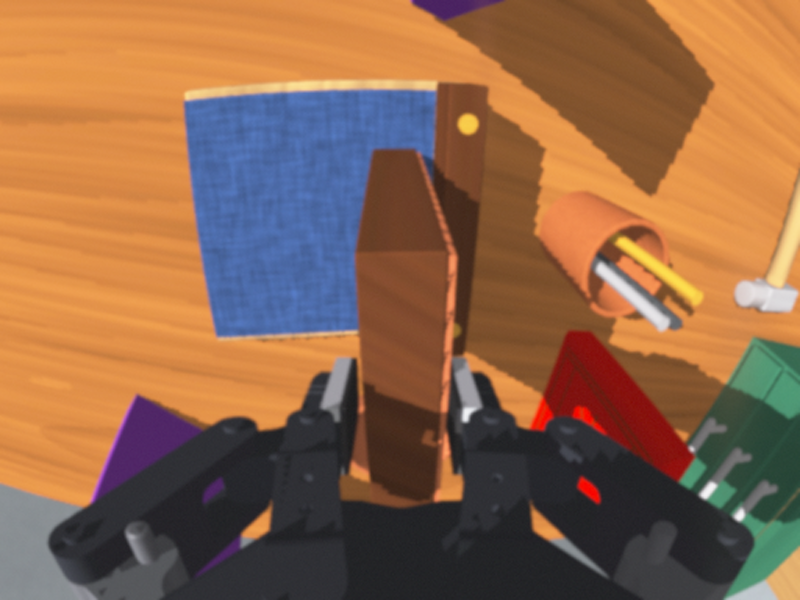

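Request:
servo_tool --targets "0 -0.15 0 -0.028 0.005 0.006 29; 0 -0.15 0 -0.028 0 0.006 29; 0 -0.15 0 -0.028 0 0.006 29; 0 -0.15 0 -0.028 0 0.006 29; 0 -0.15 0 -0.028 0 0.006 29"

```text
time_s: 7.6
eef_pos: [0.6151, 0.1212, 0.1527]
ee_rot: [[-0.962, -0.244, 0.124], [-0.192, 0.924, 0.332], [-0.196, 0.296, -0.935]]
wrist_force: [0.6, 0.1, -0.8]
grip_width: 0.0291
```

```bash
python3 - <<'E'
from arc import *
step(.45,0,.13,5)
d=snap('wrist','w5');cv2.imwrite('pics/w5b.png',cv2.resize(cv2.imread('pics/w5.png'),(800,600),interpolation=cv2.INTER_CUBIC))
E
```

```text
t 7.60 th 0.300 off -1.0 L 131.0 lat -1.2 F [ 0.6  0.1 -0.8] grip 29.1 q4 1.02 z 0.153
0.01 -0.12 -0.01 -0.028 0.004 0.015
0.01 -0.12 -0.01 -0.029 0.000 0.006
0.01 -0.12 -0.01 -0.029 -0.000 0.006
0.01 -0.12 -0.01 -0.029 -0.000 0.006
0.01 -0.12 -0.01 -0.029 0.000 0.006
```

View pics/w5b.png

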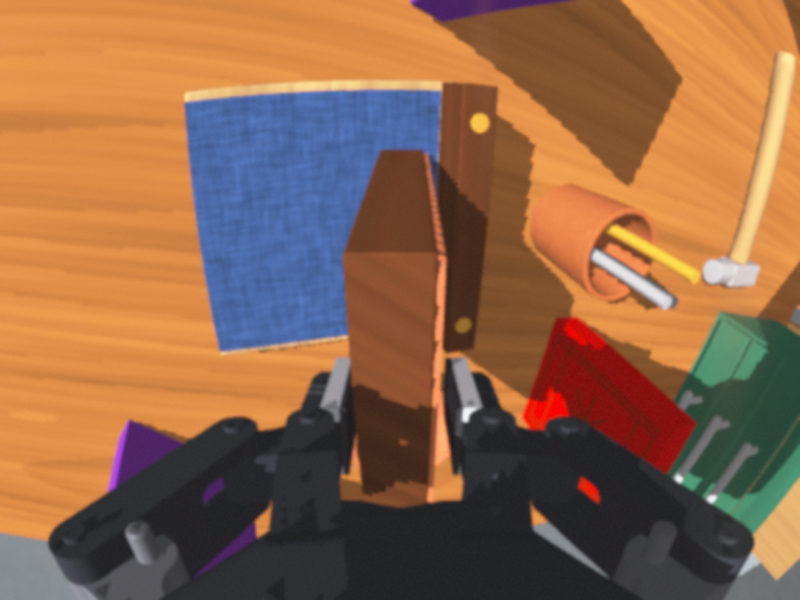

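The panel has crossed its balance point and rests on the back finger: the left pad touches at (350,400) and there is a gap at the right pad. Continuing the arc.

Request:
servo_tool --targets "0.01 -0.12 -0.01 -0.029 0 0.008 29; 0.01 -0.12 -0.01 -0.029 0 0.006 29; 0.01 -0.12 -0.01 -0.029 0 0.006 29; 0.01 -0.12 -0.01 -0.029 0 0.006 29; 0.01 -0.12 -0.01 -0.029 0 0.006 29"

```text
time_s: 8.07
eef_pos: [0.6183, 0.1035, 0.1476]
ee_rot: [[-0.969, -0.229, 0.09], [-0.163, 0.872, 0.462], [-0.184, 0.433, -0.882]]
wrist_force: [0.2, -0.4, 0.6]
grip_width: 0.0287
```

```bash
python3 - <<'E'
from arc import *
step(.6,0,.13,5)
E
```

```text
t 8.07 th 0.448 off -0.2 L 131.0 lat 0.1 F [ 0.2 -0.4  0.6] grip 28.7 q4 1.09 z 0.148
-0.00 -0.13 -0.00 -0.028 0.003 0.013
-0.00 -0.13 -0.00 -0.030 -0.000 0.006
-0.00 -0.13 -0.00 -0.030 0.000 0.006
-0.00 -0.13 -0.00 -0.030 -0.000 0.006
-0.00 -0.13 -0.00 -0.030 -0.000 0.006
```

Request:
servo_tool --targets "0 -0.13 0 -0.029 0 0.01 29; 0 -0.13 0 -0.03 0 0.006 29; 0 -0.13 0 -0.03 0 0.006 29; 0 -0.13 0 -0.03 0 0.006 29; 0 -0.13 0 -0.03 0 0.006 29"

```text
time_s: 8.48
eef_pos: [0.623, 0.0872, 0.1385]
ee_rot: [[-0.976, -0.208, 0.057], [-0.136, 0.798, 0.587], [-0.168, 0.565, -0.808]]
wrist_force: [-0.4, -0.8, 0.5]
grip_width: 0.029
```

```bash
python3 - <<'E'
from arc import *
step(.75,0,.13,5)
E
```

```text
t 8.48 th 0.601 off 0.4 L 129.7 lat -0.4 F [-0.4 -0.8  0.5] grip 29.0 q4 1.18 z 0.139
0.00 -0.13 -0.01 -0.028 0.001 0.011
0.00 -0.13 -0.01 -0.029 -0.000 0.006
0.00 -0.13 -0.01 -0.029 -0.000 0.006
0.00 -0.13 -0.01 -0.029 -0.000 0.006
0.00 -0.13 -0.01 -0.029 -0.000 0.006
```

Request:
servo_tool --targets "0 -0.13 -0.01 -0.029 0 0.01 29; 0 -0.13 -0.01 -0.03 0 0.006 29; 0 -0.13 -0.01 -0.03 0 0.006 29; 0 -0.13 -0.01 -0.03 0 0.006 29; 0 -0.13 -0.01 -0.03 0 0.006 29"

```text
time_s: 8.9
eef_pos: [0.6275, 0.0702, 0.1268]
ee_rot: [[-0.983, -0.179, 0.027], [-0.108, 0.699, 0.706], [-0.145, 0.692, -0.707]]
wrist_force: [-0.2, -1.3, -0.4]
grip_width: 0.0289
```

```bash
python3 - <<'E'
from arc import *
step(.9,0,.13,5)
d=snap('scene','s5');cv2.imwrite('pics/s5b.png',cv2.resize(cv2.imread('pics/s5.png')[110:260,220:400],(720,600),interpolation=cv2.INTER_CUBIC))
E
```

```text
t 8.90 th 0.764 off 0.5 L 129.5 lat -0.6 F [-0.2 -1.3 -0.4] grip 28.9 q4 1.30 z 0.127
0.00 -0.12 -0.01 -0.026 0.001 0.006
0.00 -0.12 -0.01 -0.027 -0.000 0.005
0.00 -0.12 -0.01 -0.027 0.000 0.005
0.00 -0.12 -0.01 -0.027 0.000 0.005
0.00 -0.12 -0.01 -0.027 -0.000 0.005
```

View pics/s5b.png

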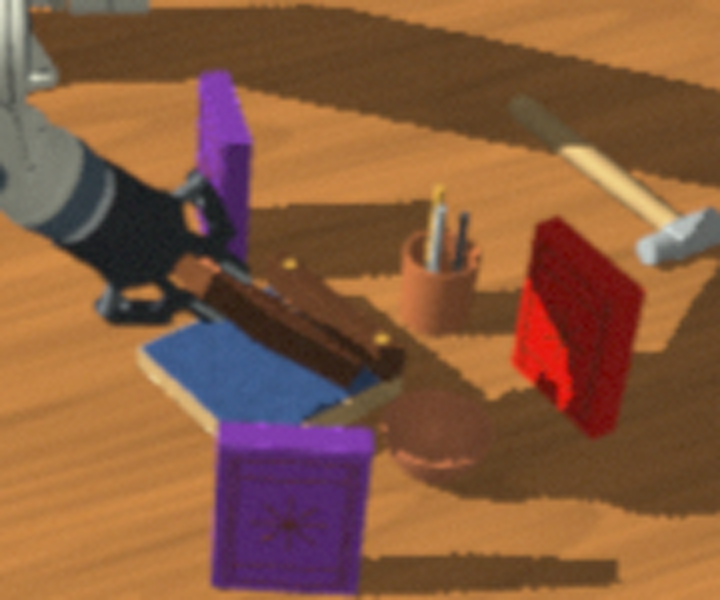

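The panel is at about 45°, held in the cage, and its foot is on the felt. Continuing.

Request:
servo_tool --targets "0 -0.12 -0.01 -0.028 0 0.005 29; 0 -0.12 -0.01 -0.028 0 0.005 29; 0 -0.12 -0.01 -0.028 0 0.005 29; 0 -0.12 -0.01 -0.028 0 0.005 29; 0 -0.12 -0.01 -0.028 0 0.005 29"

```text
time_s: 9.37
eef_pos: [0.6311, 0.0556, 0.1124]
ee_rot: [[-0.988, -0.152, 0.002], [-0.09, 0.591, 0.801], [-0.123, 0.792, -0.598]]
wrist_force: [-0.0, -0.3, -0.2]
grip_width: 0.0291
```

```bash
python3 - <<'E'
from arc import *
step(1.05,.001,.132,5)
E
```

```text
t 9.37 th 0.914 off -1.0 L 129.1 lat -0.5 F [-0.  -0.3 -0.2] grip 29.1 q4 1.43 z 0.112
-0.00 -0.10 -0.03 -0.026 0.001 0.007
-0.00 -0.11 -0.03 -0.027 0.000 0.005
-0.00 -0.11 -0.03 -0.027 -0.000 0.005
-0.00 -0.11 -0.03 -0.027 0.000 0.005
-0.00 -0.11 -0.03 -0.027 -0.000 0.005
```

Request:
servo_tool --targets "0 -0.1 -0.03 -0.027 0 0.006 29; 0 -0.11 -0.03 -0.027 0 0.005 29; 0 -0.11 -0.03 -0.027 0 0.005 29; 0 -0.11 -0.03 -0.027 0 0.005 29; 0 -0.11 -0.03 -0.027 0 0.005 29"

```text
time_s: 9.78
eef_pos: [0.6336, 0.0427, 0.0997]
ee_rot: [[-0.992, -0.123, -0.019], [-0.076, 0.475, 0.877], [-0.099, 0.871, -0.481]]
wrist_force: [-0.5, -0.2, -1.9]
grip_width: 0.0291
```

```bash
python3 - <<'E'
from arc import *
cur()
d=snap('wrist','w6');cv2.imwrite('pics/w6b.png',cv2.resize(cv2.imread('pics/w6.png'),(800,600),interpolation=cv2.INTER_CUBIC))
d=snap('scene','s6');cv2.imwrite('pics/s6b.png',cv2.resize(cv2.imread('pics/s6.png')[140:230,220:340],(800,600),interpolation=cv2.INTER_CUBIC))
E
```

```text
t 9.78 th 1.058 off -0.0 L 131.3 lat 0.3 F [-0.5 -0.2 -1.9] grip 29.1 q4 1.58 z 0.100
```

View pics/w6b.png

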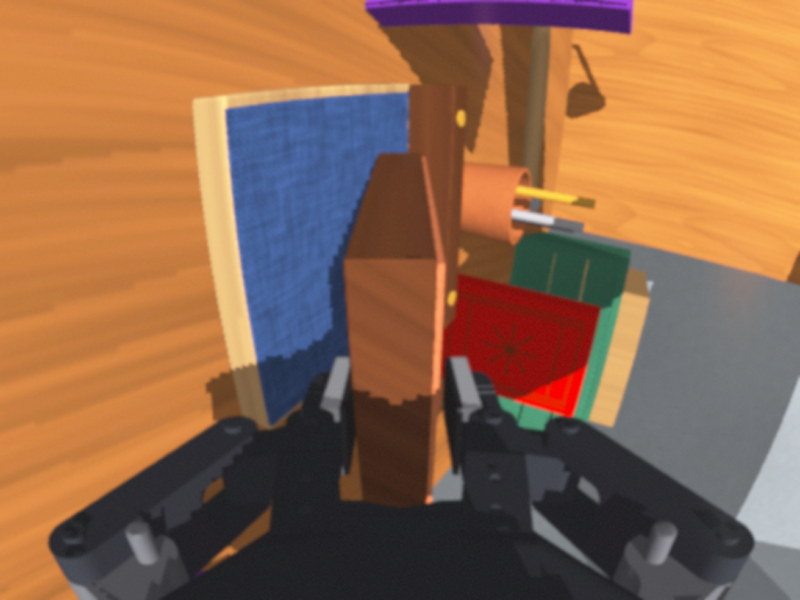

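View pics/s6b.png

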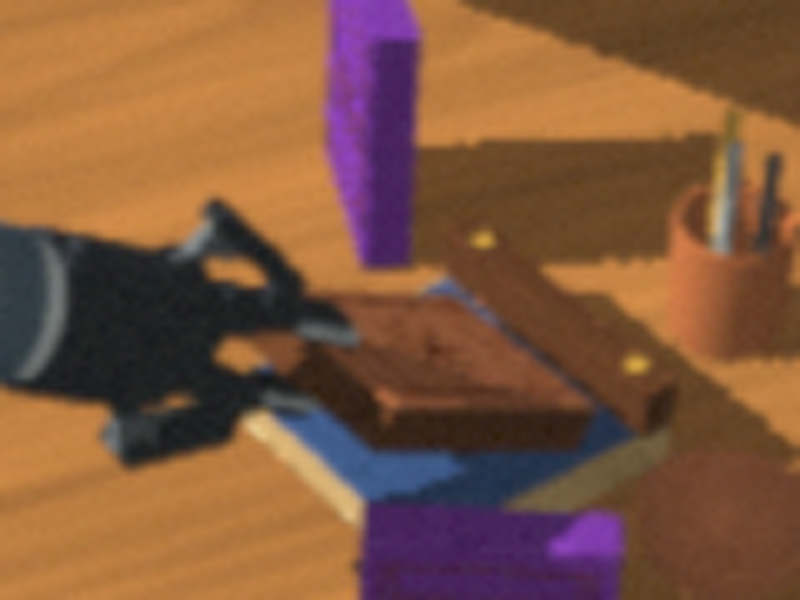

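The panel is at 60°, resting on the lower finger. I now open the cage while shifting so that the lower pad stays put. This lifts the hand body clear of the table for the last part.

Request:
servo_tool --targets "0 0.05 0 0 0 0 32; 0 0.06 0 0 0 0 36; 0 0.07 0 0 0 0 40; 0 0.06 0 0 0 0 43; 0 0.06 0 0 0 0 46"

```text
time_s: 10.3
eef_pos: [0.6321, 0.0478, 0.1073]
ee_rot: [[-0.992, -0.122, -0.02], [-0.076, 0.478, 0.875], [-0.097, 0.87, -0.484]]
wrist_force: [-0.2, -0.9, -2.2]
grip_width: 0.0459
```

```bash
python3 - <<'E'
from arc import *
th,s=cur(); w=s['grip_width']*1e3; 
E
```

```text
t 10.30 th 1.055 off 8.8 L 130.5 lat 0.4 F [-0.2 -0.9 -2.2] grip 45.9 q4 1.58 z 0.107
```

Request:
servo_tool --targets "0 0.06 0 0 0 0 49; 0 0.06 0 0 0 0 52; 0 0.06 0 0 0 0 55; 0 0.05 0 0 0 0 58; 0 0.04 0 0 0 0 60"

```text
time_s: 10.72
eef_pos: [0.6309, 0.053, 0.1168]
ee_rot: [[-0.992, -0.124, -0.02], [-0.078, 0.479, 0.874], [-0.099, 0.869, -0.485]]
wrist_force: [0.4, 0.6, -1.9]
grip_width: 0.0598
```

```bash
cat > low.py <<'E'
# lowering: tool tilt fixed tt, lower pad plane passes through head back edge of panel at tilt th, TCP 'e' beyond the edge along tool z
from plan import *
from path import ex,ez,ey,F
def target(th,tt,e,w,psi=-.2,dpad=0.0):
    piv=F-.013*ex
    hb=piv+.150*(-np.sin(th)*ex+np.cos(th)*ez)
    px=np.cos(tt)*ex+np.sin(tt)*ez; pz=-np.sin(tt)*ex+np.cos(tt)*ez
    p=hb-pz*e+px*(w/2-dpad)
    return p,np.c_[np.cross(px,-pz),px,-pz]@Ro.from_euler('y',psi).as_matrix()
def steps(ths,tts,es,w,psi=-.2):
    s=sensors.get_state(); p,R=np.array(s['eef_pos']),np.array(s['ee_rot'])
    print('t %.2f'%s['time_s'],p,'F',np.round(s['wrist_force'],1),'w %.1f'%(s['grip_width']*1e3),'q4 %.2f'%s['qpos'][3])
    for th,tt,e in zip(ths,tts,es):
        P,Rt=target(th,tt,e,w,psi); sh=R.T@(P-p)/.03; rv=Ro.from_matrix(R.T@Rt).as_rotvec()
        print(' '.join('%.2f'%v for v in sh),' '.join('%.3f'%v for v in rv),' z%.3f'%P[2]); p,R=P,Rt
def where(w=None,tt=None):
    s=sensors.get_state(); p,R=np.array(s['eef_pos']),np.array(s['ee_rot']); w=s['grip_width']
    y=R[:,1]; t=np.arctan2(y@ez,y@ex); px=np.cos(t)*ex+np.sin(t)*ez; pz=-np.sin(t)*ex+np.cos(t)*ez
    piv=F-.013*ex; low=p-px*w/2   # pad-plane point at TCP depth
    from scipy.optimize import brentq
    f=lambda th:(piv+.150*(-np.sin(th)*ex+np.cos(th)*ez)-low)@px
    try: th=brentq(f,t-.02,1.75)
    except Exception: th=np.nan
    hb=piv+.150*(-np.sin(th)*ex+np.cos(th)*ez)
    print('tool tilt %.3f panel tilt (edge on pad) %.3f insertion %.1f lat %.1f'%(t,th,(hb-low)@pz*1e3,(p-piv)@ey*1e3),'lowpt z %.1f'%(low[2]*1e3)); return th,t
E
python3 - <<'E'
from low import *
th,t=where(); steps(np.linspace(1.08,1.2,5),np.linspace(1.06,1.1,5),np.full(5,.019),.060)
E
```

```text
tool tilt 1.053 panel tilt (edge on pad) 1.036 insertion 19.5 lat 0.3 lowpt z 90.9
t 10.72 [0.6309228  0.05302273 0.11684637] F [ 0.4  0.6 -1.9] w 59.8 q4 1.59
-0.01 -0.21 -0.02 -0.007 -0.003 0.004  z0.112
-0.00 -0.14 -0.00 -0.010 -0.000 0.002  z0.108
-0.00 -0.14 -0.00 -0.010 -0.000 0.002  z0.104
0.00 -0.14 0.00 -0.010 0.000 0.002  z0.100
0.00 -0.14 0.00 -0.010 0.000 0.002  z0.096
```

Request:
servo_tool --targets "0 -0.17 0 -0.008 0 0.003 60; 0 -0.14 0 -0.01 0 0.002 60; 0 -0.14 0 -0.01 0 0.002 60; 0 -0.14 0 -0.01 0 0.002 60; 0 -0.14 0 -0.01 0 0.002 60"

```text
time_s: 11.13
eef_pos: [0.634, 0.0419, 0.097]
ee_rot: [[-0.993, -0.113, -0.025], [-0.073, 0.435, 0.898], [-0.091, 0.893, -0.44]]
wrist_force: [0.3, 0.1, -1.0]
grip_width: 0.0602
```

```bash
python3 - <<'E'
from low import *
th,t=where(); steps(np.linspace(th,1.31,6)[1:],np.linspace(t,1.12,6)[1:],np.linspace(.019,.017,5),.060)
d=snap('scene','s7');cv2.imwrite('pics/s7b.png',cv2.resize(cv2.imread('pics/s7.png')[140:230,220:340],(800,600),interpolation=cv2.INTER_CUBIC))
E
```

```text
tool tilt 1.105 panel tilt (edge on pad) 1.197 insertion 19.3 lat 0.1 lowpt z 70.1
t 11.13 [0.63397718 0.04191267 0.09702765] F [ 0.3  0.1 -1. ] w 60.2 q4 1.63
-0.00 -0.11 -0.00 -0.002 -0.002 0.003  z0.094
-0.00 -0.11 -0.01 -0.003 -0.000 0.001  z0.091
-0.00 -0.11 -0.00 -0.003 -0.000 0.001  z0.088
-0.00 -0.11 -0.00 -0.003 0.000 0.001  z0.085
0.00 -0.11 0.00 -0.003 -0.000 0.001  z0.082
```

View pics/s7b.png

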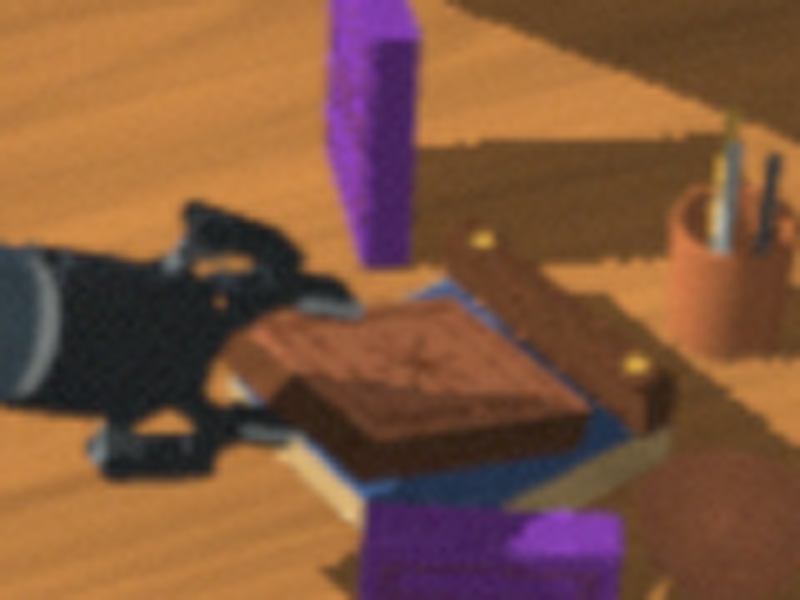

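The panel's head edge rides on the lower finger, and the panel is about 20° above flat. Continuing gently.

Request:
servo_tool --targets "0 -0.11 0 -0.003 0 0.003 60; 0 -0.11 0 -0.003 0 0.001 60; 0 -0.11 0 -0.003 0 0.001 60; 0 -0.11 0 -0.003 0 0.001 60; 0 -0.11 0 -0.003 0 0.001 60"

```text
time_s: 11.6
eef_pos: [0.6357, 0.0337, 0.0783]
ee_rot: [[-0.994, -0.102, -0.028], [-0.068, 0.418, 0.906], [-0.08, 0.903, -0.423]]
wrist_force: [0.9, 1.0, -1.6]
grip_width: 0.0601
```

```bash
python3 - <<'E'
from low import *
th,t=where(); steps(np.linspace(th,1.42,6)[1:],np.linspace(t,1.13,6)[1:],np.linspace(.018,.015,5),.060)
E
```

```text
tool tilt 1.126 panel tilt (edge on pad) 1.337 insertion 17.5 lat 0.5 lowpt z 51.2
t 11.60 [0.63568611 0.03365354 0.07828301] F [ 0.9  1.  -1.6] w 60.1 q4 1.64
-0.01 -0.08 0.04 -0.002 -0.002 -0.004  z0.076
-0.00 -0.08 -0.01 -0.001 -0.000 0.000  z0.074
-0.00 -0.08 -0.01 -0.001 0.000 0.000  z0.071
-0.00 -0.08 -0.00 -0.001 0.000 0.000  z0.069
-0.00 -0.08 -0.00 -0.001 -0.000 0.000  z0.067
```

Request:
servo_tool --targets "0 -0.08 0 0 0 0 60; 0 -0.08 -0.01 0 0 0 60; 0 -0.08 -0.01 0 0 0 60; 0 -0.08 -0.01 0 0 0 60; 0 -0.08 -0.01 0 0 0 60"

```text
time_s: 12.02
eef_pos: [0.6371, 0.0271, 0.0668]
ee_rot: [[-0.994, -0.102, -0.028], [-0.068, 0.418, 0.906], [-0.08, 0.903, -0.423]]
wrist_force: [0.2, 0.9, -2.7]
grip_width: 0.0599
```

```bash
python3 - <<'E'
from low import *
th,t=where(); steps(np.linspace(th,1.5,6)[1:],np.linspace(t,1.13,6)[1:],np.linspace(.015,.013,5),.060)
d=snap('scene','s8');cv2.imwrite('pics/s8b.png',cv2.resize(cv2.imread('pics/s8.png')[140:230,220:340],(800,600),interpolation=cv2.INTER_CUBIC))
d=snap('wrist','w8');cv2.imwrite('pics/w8b.png',cv2.resize(cv2.imread('pics/w8.png'),(800,600),interpolation=cv2.INTER_CUBIC))
E
```

```text
tool tilt 1.126 panel tilt (edge on pad) 1.429 insertion 12.9 lat 0.7 lowpt z 39.7
t 12.02 [0.63708418 0.02706565 0.06678005] F [ 0.2  0.9 -2.7] w 59.9 q4 1.64
-0.01 -0.07 0.10 -0.002 -0.003 -0.004  z0.064
0.00 -0.07 0.01 -0.001 -0.000 0.000  z0.062
0.00 -0.07 0.01 -0.001 0.000 0.000  z0.060
0.00 -0.07 0.01 -0.001 -0.000 0.000  z0.058
0.00 -0.07 0.01 -0.001 -0.000 0.000  z0.056
```

View pics/s8b.png

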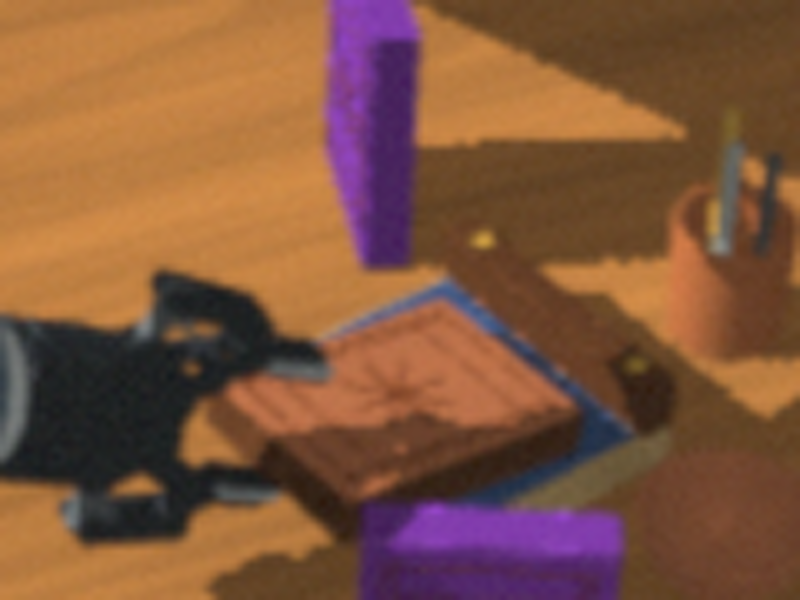

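View pics/w8b.png

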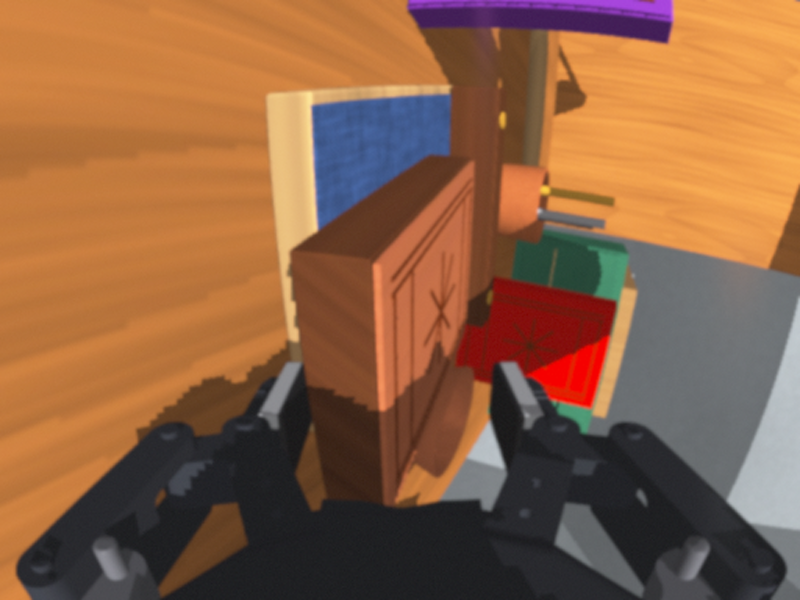

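The panel is about 8° above flat and its edge still rests near the lower pad tip (300,370). I insert slightly deeper and continue down.

Request:
servo_tool --targets "0 -0.06 0.12 0 0 0 60; 0 -0.07 0.04 0 0 0 60; 0 -0.07 0.02 0 0 0 60; 0 -0.07 0.01 0 0 0 60; 0 -0.07 0.01 0 0 0 60"

```text
time_s: 12.53
eef_pos: [0.6381, 0.0283, 0.0545]
ee_rot: [[-0.994, -0.102, -0.028], [-0.068, 0.419, 0.906], [-0.081, 0.902, -0.423]]
wrist_force: [-0.4, 1.2, -2.0]
grip_width: 0.0603
```

```bash
python3 - <<'E'
from low import *
th,t=where(); steps(np.linspace(th,1.56,6)[1:],np.linspace(t,1.13,6)[1:],np.linspace(.015,.014,5),.060)
E
```

```text
tool tilt 1.125 panel tilt (edge on pad) 1.505 insertion 15.2 lat -0.6 lowpt z 27.3
t 12.53 [0.63810515 0.02834728 0.05451964] F [-0.4  1.2 -2. ] w 60.3 q4 1.62
0.02 -0.06 0.01 -0.002 -0.002 -0.004  z0.053
0.00 -0.05 0.01 -0.001 0.000 0.000  z0.051
0.00 -0.05 0.01 -0.001 0.000 0.000  z0.050
0.00 -0.05 0.01 -0.001 0.000 0.000  z0.048
0.00 -0.05 0.01 -0.001 -0.000 0.000  z0.047
```

Request:
servo_tool --targets "0 -0.06 0.01 0 0 0 60; 0 -0.05 0.01 0 0 0 60; 0 -0.05 0.01 0 0 0 60; 0 -0.05 0.01 0 0 0 60; 0 -0.05 0.01 0 0 0 60"

```text
time_s: 12.95
eef_pos: [0.6389, 0.0265, 0.0459]
ee_rot: [[-0.994, -0.102, -0.028], [-0.068, 0.418, 0.906], [-0.081, 0.903, -0.423]]
wrist_force: [-0.3, 0.4, -0.9]
grip_width: 0.0601
```

```bash
python3 - <<'E'
from low import *
th,t=where()
for i in range(1): print(sensors.get_state()['wrist_force'])
d=snap('scene','s9');cv2.imwrite('pics/s9b.png',cv2.resize(cv2.imread('pics/s9.png')[140:230,220:340],(800,600),interpolation=cv2.INTER_CUBIC))
E
```

```text
tool tilt 1.126 panel tilt (edge on pad) 1.568 insertion 13.3 lat -0.9 lowpt z 18.7
[-0.34561286  0.36108922 -0.86753892]
```

View pics/s9b.png

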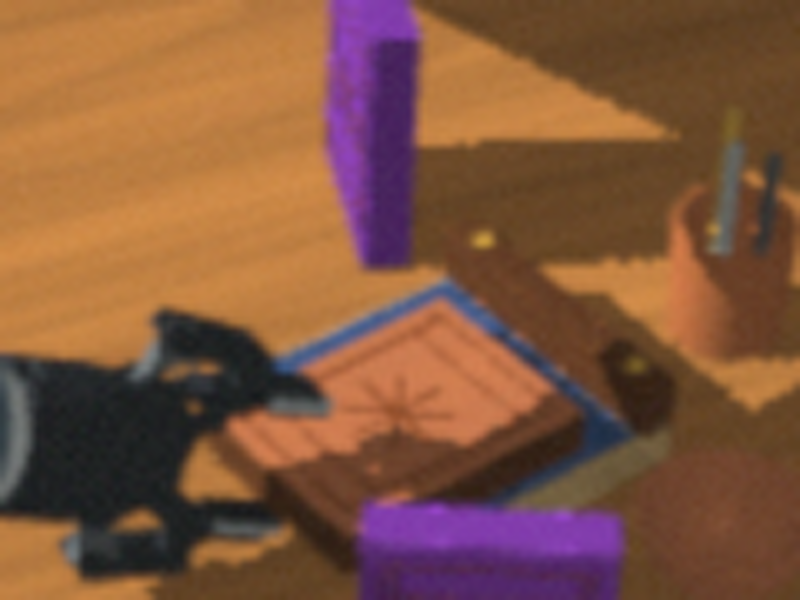

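Request:
servo_tool --targets "0 -0.03 0.01 0 0 0 60; 0 -0.03 0.01 0 0 0 60; 0 -0.03 0.01 0 0 0 60; 0 0 0 0 0 0 60"

```text
time_s: 13.33
eef_pos: [0.6394, 0.0259, 0.043]
ee_rot: [[-0.994, -0.102, -0.027], [-0.068, 0.418, 0.906], [-0.081, 0.903, -0.423]]
wrist_force: [-0.4, -0.1, -0.7]
grip_width: 0.0599
```

```bash
python3 - <<'E'
from low import *
th,t=where()
s=sensors.get_state(); print(s['wrist_force'],s['eef_pos'])
d=snap('wrist','w10');cv2.imwrite('pics/w10b.png',cv2.resize(cv2.imread('pics/w10.png'),(800,600),interpolation=cv2.INTER_CUBIC))
E
```

```text
tool tilt 1.126 panel tilt (edge on pad) 1.588 insertion 12.6 lat -1.3 lowpt z 15.9
[-0.38814325 -0.11452749 -0.66782669] [0.63941595 0.0259226  0.04298783]
```

View pics/w10b.png

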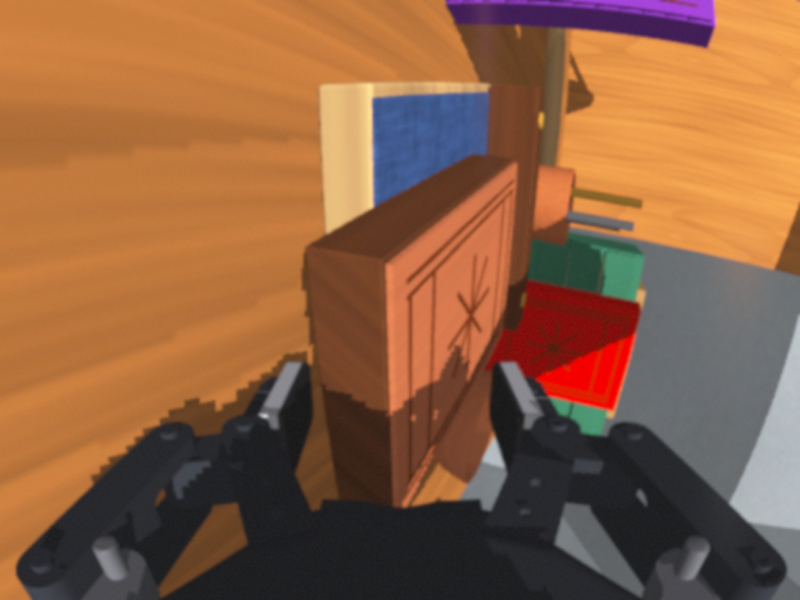

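The wrist force is back at its baseline and a gap shows between the lower pad and the panel edge, so the panel lies flat, copper up. I withdraw along the fingers.

Request:
servo_tool --targets "0 -0.02 -0.3 0 0 0 60; 0 0 -0.6 0 0 0 60; 0 0 -0.9 0 0 0 60; 0 0 -0.9 0 0 0 60; 0 0 -0.9 0 0 0 60"

```text
time_s: 13.8
eef_pos: [0.641, -0.0713, 0.0899]
ee_rot: [[-0.994, -0.102, -0.036], [-0.075, 0.415, 0.907], [-0.078, 0.904, -0.42]]
wrist_force: [-0.3, -0.4, 0.1]
grip_width: 0.06
```

```bash
python3 - <<'E'
from h import *
from kin import *
d=snap('top','t11'); cv2.imwrite('pics/t11b.png',cv2.resize(cv2.imread('pics/t11.png')[130:270,160:300],(600,600),interpolation=cv2.INTER_CUBIC))
d=snap('wrist','w11');cv2.imwrite('pics/w11b.png',cv2.resize(cv2.imread('pics/w11.png'),(800,600),interpolation=cv2.INTER_CUBIC))
s=sensors.get_state(); print(s['time_s'],s['eef_pos'],s['qpos'],s['wrist_force'])
yb=1.806; ex=np.array([np.cos(yb),np.sin(yb),0]); ey=np.array([-np.sin(yb),np.cos(yb),0]); b=np.array([.5875,.1765,0])
for sg in(1,-1):
    y=sg*ey; z=np.array([0,0,-1.]); R=np.c_[np.cross(y,z),y,z]
    for x,zz in((-.24,.12),(-.21,.026),(-.161,.026)):
        q,c,_=ik(b+x*ex-.013*ey+np.array([0,0,zz]),R,s['qpos']); print(sg,x,np.round(q,2),'%.0e'%c)
E
```

```text
13.9 [ 0.641879   -0.07469271  0.09048393] [-0.5974934   0.9239261   0.31889702  1.86861711  0.82140542 -1.13604992] [ 0.51426156 -0.81851544  0.04964999]
1 -0.24 [-0.21  0.49  0.09  1.17 -0.   -2.02] 4e-29
1 -0.21 [-0.17  0.54 -0.07  0.96 -0.   -1.97] 1e-23
1 -0.161 [-0.1   0.53 -0.1   0.94 -0.   -1.9 ] 1e-29
-1 -0.24 [-0.21  0.49  0.09  1.17  0.    1.13] 8e-28
-1 -0.21 [-0.17  0.54 -0.07  0.96 -0.    1.17] 7e-30
-1 -0.161 [-0.1   0.53 -0.1   0.94 -0.    1.24] 4e-19
```

View pics/t11b.png

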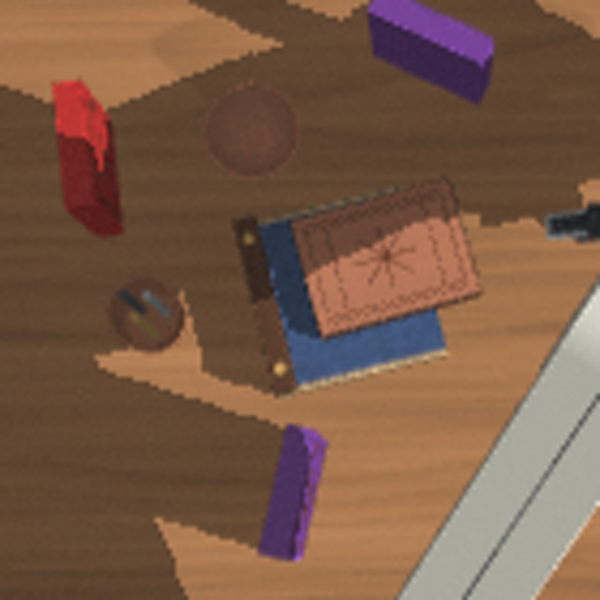

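View pics/w11b.png

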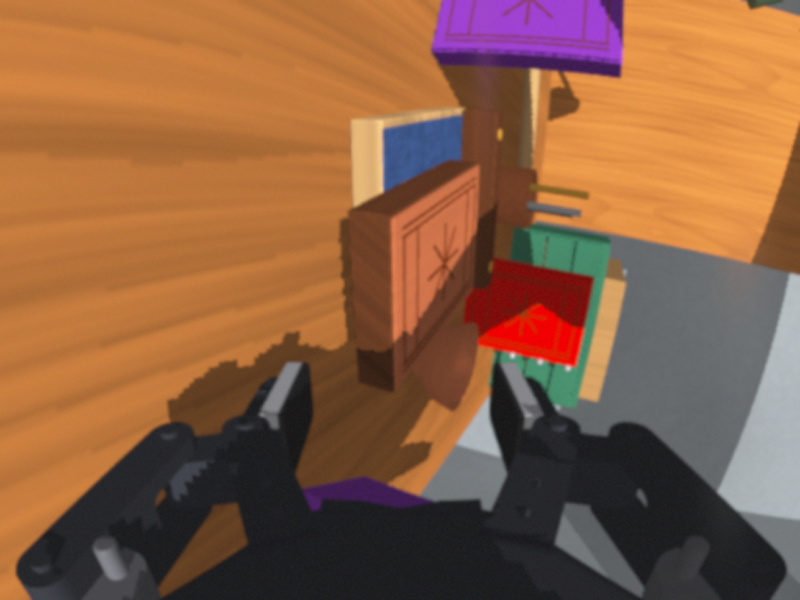

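The top view shows the panel flat on the felt, copper up, with a gap of about 33 mm between its foot and the stop and about 1° of skew. Next I bring the hand upright behind the head, jaws along the stop direction, for a two-finger push.

```bash
cat > push.py <<'E'
from plan import *
yb=1.806; ex=np.array([np.cos(yb),np.sin(yb),0]); ey=np.array([-np.sin(yb),np.cos(yb),0]); b=np.array([.5875,.1765,0]); Z=np.array([0,0,1.])
def bedpt(x,y,z): return b+x*ex+y*ey+z*Z
Rup=np.c_[np.cross(ex,-Z),ex,-Z]; Rpush=np.c_[ex,-ey,-Z]
def st():
    s=sensors.get_state(); p=s['eef_pos']-b; print('t %.2f bed xyz'%s['time_s'],np.round([p@ex*1e3,p@ey*1e3,p[2]*1e3],1),'F bed',np.round([s['wrist_force']@ex,s['wrist_force']@ey,s['wrist_force'][2]],1),'w %.1f'%(s['grip_width']*1e3)); return s
E
python3 - <<'E'
from push import *
st(); plan(bedpt(-.25,-.013,.15),Rup,10)
E
```

```text
t 13.90 bed xyz [-256.9    5.7   90.5] F bed [-0.9 -0.3  0. ] w 60.0
-0.073 0.189 -0.052 0.112 0.016 -0.01
-0.074 0.181 -0.074 0.112 0.016 -0.01
-0.075 0.171 -0.095 0.112 0.016 -0.01
-0.075 0.158 -0.115 0.112 0.016 -0.01
-0.074 0.144 -0.133 0.112 0.016 -0.01
-0.073 0.127 -0.149 0.112 0.016 -0.01
-0.072 0.109 -0.164 0.112 0.016 -0.01
-0.07 0.089 -0.176 0.112 0.016 -0.01
-0.068 0.068 -0.186 0.112 0.016 -0.01
-0.065 0.046 -0.193 0.112 0.016 -0.01
```

Request:
servo_tool --targets "-0.07 0.19 -0.05 0.115 0.016 -0.01 60; -0.07 0.18 -0.07 0.115 0.016 -0.01 60; -0.07 0.17 -0.1 0.115 0.016 -0.01 60; -0.07 0.16 -0.12 0.115 0.016 -0.01 60; -0.07 0.14 -0.13 0.115 0.016 -0.01 60"

```text
time_s: 14.32
eef_pos: [0.6494, -0.0775, 0.1092]
ee_rot: [[-0.988, -0.153, -0.034], [-0.148, 0.842, 0.518], [-0.05, 0.517, -0.855]]
wrist_force: [0.4, 0.9, 0.4]
grip_width: 0.0599
```

Request:
servo_tool --targets "-0.07 0.13 -0.15 0.115 0.016 -0.01 60; -0.07 0.11 -0.16 0.115 0.016 -0.01 60; -0.07 0.09 -0.17 0.115 0.016 -0.01 60; -0.07 0.07 -0.18 0.115 0.016 -0.01 60; -0.07 0.04 -0.19 0.115 0.016 -0.01 60"

```text
time_s: 14.73
eef_pos: [0.6598, -0.0723, 0.1464]
ee_rot: [[-0.977, -0.211, 0.009], [-0.211, 0.975, -0.066], [0.005, -0.066, -0.998]]
wrist_force: [0.4, 0.1, -0.8]
grip_width: 0.0597
```

```bash
python3 - <<'E'
from push import *
s=st(); print(s['ee_rot'].round(2)); plan(bedpt(-.24,-.013,.12),Rpush,14)
E
```

```text
t 14.73 bed xyz [-258.8  -12.3  146.4] F bed [ 0.  -0.4 -0.8] w 59.7
[[-0.98 -0.21  0.01]
 [-0.21  0.98 -0.07]
 [ 0.   -0.07 -1.  ]]
-0.001 0.049 0.06 -0.004 0.003 0.111
0.004 0.049 0.06 -0.004 0.003 0.111
0.009 0.048 0.06 -0.004 0.003 0.111
0.014 0.046 0.06 -0.004 0.003 0.111
0.019 0.044 0.061 -0.004 0.003 0.111
0.024 0.041 0.061 -0.004 0.003 0.111
0.028 0.038 0.061 -0.004 0.003 0.111
0.032 0.035 0.061 -0.004 0.003 0.111
0.035 0.031 0.062 -0.004 0.003 0.111
0.038 0.026 0.062 -0.004 0.003 0.111
0.04 0.022 0.062 -0.004 0.003 0.111
0.042 0.017 0.062 -0.004 0.003 0.111
0.044 0.012 0.063 -0.004 0.003 0.111
0.045 0.007 0.063 -0.004 0.003 0.111
```

Request:
servo_tool --targets "0 0.05 0.06 -0.005 0.003 0.115 64; 0 0.05 0.06 -0.005 0.003 0.115 66; 0.01 0.05 0.06 -0.005 0.003 0.115 66; 0.01 0.05 0.06 -0.005 0.003 0.115 66; 0.02 0.04 0.06 -0.005 0.003 0.115 66"

```text
time_s: 15.15
eef_pos: [0.6581, -0.0569, 0.1424]
ee_rot: [[-0.932, 0.362, 0.004], [0.362, 0.931, -0.048], [-0.021, -0.044, -0.999]]
wrist_force: [-0.2, 0.9, 0.7]
grip_width: 0.0663
```

Request:
servo_tool --targets "0.02 0.04 0.06 -0.005 0.003 0.115 66; 0.03 0.04 0.06 -0.005 0.003 0.115 66; 0.03 0.03 0.06 -0.005 0.003 0.115 66; 0.04 0.03 0.06 -0.005 0.003 0.115 66; 0.04 0.03 0.06 -0.005 0.003 0.115 66"

```text
time_s: 15.57
eef_pos: [0.6554, -0.048, 0.1325]
ee_rot: [[-0.563, 0.827, 0.005], [0.826, 0.563, -0.017], [-0.017, -0.005, -1.0]]
wrist_force: [-0.9, 0.6, 0.3]
grip_width: 0.0664
```

```bash
python3 - <<'E'
from push import *
s=st(); print(s['ee_rot'].round(2)); plan(bedpt(-.225,-.013,.06),Rpush,5)
E
```

```text
t 15.57 bed xyz [-234.2  -13.7  132.5] F bed [0.8 0.8 0.3] w 66.4
[[-0.56  0.83  0.01]
 [ 0.83  0.56 -0.02]
 [-0.02 -0.01 -1.  ]]
0.067 0.02 0.482 -0 0.004 0.073
0.067 0.015 0.482 -0 0.004 0.073
0.066 0.01 0.483 -0 0.004 0.073
0.064 0.005 0.483 -0 0.004 0.073
0.063 0 0.483 -0 0.004 0.073
```

Request:
servo_tool --targets "0.06 0.02 0.48 0 0.004 0.075 66; 0.06 0.02 0.48 0 0.004 0.075 66; 0.06 0.01 0.48 0 0.004 0.075 66; 0.06 0 0.48 0 0.004 0.075 66; 0.06 0 0.48 0 0.004 0.075 66"

```text
time_s: 15.98
eef_pos: [0.653, -0.0387, 0.0612]
ee_rot: [[-0.2, 0.98, 0.002], [0.98, 0.2, 0.002], [0.002, 0.002, -1.0]]
wrist_force: [0.9, -0.0, 0.9]
grip_width: 0.0662
```

```bash
python3 - <<'E'
from push import *
s=st(); plan(bedpt(-.218,-.013,.026),Rpush,3)
d=snap('wrist','w12');cv2.imwrite('pics/w12b.png',cv2.resize(cv2.imread('pics/w12.png'),(800,600),interpolation=cv2.INTER_CUBIC))
E
```

```text
t 15.98 bed xyz [-224.5  -13.5   61.2] F bed [-0.2 -0.9  0.9] w 66.2
0.071 -0.009 0.391 0.001 -0.001 -0.011
0.072 -0.008 0.391 0.001 -0.001 -0.011
0.072 -0.007 0.391 0.001 -0.001 -0.011
```

View pics/w12b.png

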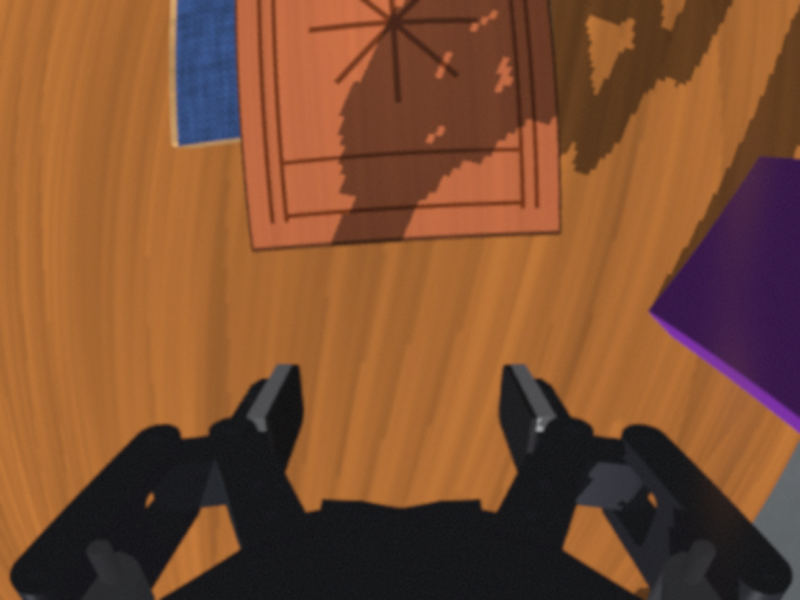

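```bash
cat >> h.py <<'E'
def rayw(d,u,v,z):
    K,R,t=[np.array(d[k]) for k in('mtx','R','t')]
    x,y=u-K[0,2],v-K[1,2]; r=np.hypot(x,y); th=r/K[0,0]; c=np.array([np.sin(th)*x/r,np.sin(th)*y/r,np.cos(th)])
    o=-R.T@t; w=R.T@c; return o+w*(z-o[2])/w[2]
E
python3 - <<'E'
from h import *
from push import *
d=dict(np.load('pics/w12.npz'))
def bx(P): p=P-b; return np.round([p@ex*1e3,p@ey*1e3,p[2]*1e3],1)
for n,u,v,z in(('head L',252,249,.05),('head R',560,233,.05),('purple bottom-left',650,312,0),('purple top',758,157,.15),('purple as 0',758,157,0)): print(n,bx(rayw(d,(u+.5)*.64-.5,(v+.5)*.64-.5,z)))
T=dict(np.load('pics/top0.npz'))
for u,v,z in((247,129,.15),(274,139,.15),(273,153,0),(247,142,0)): print(bx(ray(T,u,v,z)),ray(T,u,v,z))
E
```

```text
head L [-179.2   36.2   50. ]
head R [-177.1  -70.8   50. ]
purple bottom-left [-225.  -141.7   -0. ]
purple top [-150.5  -66.9  150. ]
purple as 0 [-140.6 -209.5    0. ]
[-150.4 -218.3  150. ] [0.83486507 0.08115466 0.15      ]
[-237.1 -157.1  150. ] [ 0.79552105 -0.01746056  0.15      ]
[-232.7 -141.5   -0. ] [ 7.79293156e-01 -1.67789514e-02 -2.22044605e-16]
[-143. -211.    0.] [0.82599801 0.0865643  0.        ]
```

The view shows the panel head edge from (252,249) to (560,233), measured at bed x -179 to -177 mm and 107 mm wide (true value 110). The fingers are centred on it and the purple box is 128 mm clear. Lowering and closing in.

Request:
servo_tool --targets "0.07 0.03 0.39 0 0 -0.005 66; 0.07 0.03 0.39 0 0 -0.005 66; 0.07 0.02 0.39 0 0 0 66; 0 0 0 0 0 0 66"

```text
time_s: 16.37
eef_pos: [0.6512, -0.0306, 0.0211]
ee_rot: [[-0.211, 0.977, -0.005], [0.977, 0.211, 0.004], [0.005, -0.004, -1.0]]
wrist_force: [-0.5, 0.6, 0.0]
grip_width: 0.0658
```

```bash
python3 - <<'E'
from push import *
s=st(); plan(bedpt(-.196,-.016,.026),Rpush,5)
E
```

```text
t 16.37 bed xyz [-216.2  -13.7   21.1] F bed [0.7 0.4 0. ] w 65.8
0.135 0.012 -0.032 -0.001 -0.001 -0.004
0.135 0.013 -0.032 -0.001 -0.001 -0.004
0.135 0.014 -0.032 -0.001 -0.001 -0.004
0.135 0.014 -0.032 -0.001 -0.001 -0.004
0.135 0.015 -0.033 -0.001 -0.001 -0.004
```

Request:
servo_tool --targets "0.14 0.01 -0.03 0 0 -0.005 66; 0.14 0.01 -0.03 0 0 -0.005 66; 0.14 0.02 -0.03 0 0 -0.005 66; 0.14 0.02 0 0 0 -0.005 66; 0.1 0 0 0 0 0 66"

```text
time_s: 16.78
eef_pos: [0.6493, -0.0096, 0.0268]
ee_rot: [[-0.236, 0.972, -0.002], [0.972, 0.236, 0.003], [0.004, -0.001, -1.0]]
wrist_force: [0.3, -0.6, -0.8]
grip_width: 0.0665
```

```bash
python3 - <<'E'
from push import *
s=st(); plan(bedpt(-.185,-.016,.025),Rpush,5)
E
```

```text
t 16.78 bed xyz [-195.3  -16.7   26.8] F bed [-0.7 -0.1 -0.8] w 66.5
0.069 -0.005 0.012 -0 -0.001 0.001
0.069 -0.005 0.012 -0 -0.001 0.001
0.069 -0.005 0.012 -0 -0.001 0.001
0.069 -0.005 0.012 -0 -0.001 0.001
0.069 -0.005 0.012 -0 -0.001 0.001
```

Request:
servo_tool --targets "0.1 0 0 0 0 0 66; 0.1 0 0 0 0 0 66; 0.1 0 0 0 0 0 66; 0.1 0 0 0 0 0 66; 0.1 0 0 0 0 0 66"

```text
time_s: 17.2
eef_pos: [0.6459, 0.0062, 0.0282]
ee_rot: [[-0.237, 0.972, -0.0], [0.972, 0.237, 0.002], [0.002, 0.0, -1.0]]
wrist_force: [1.5, -1.5, -1.4]
grip_width: 0.0659
```

```bash
python3 - <<'E'
from push import *
s=st(); plan(bedpt(-.170,-.016,.025),Rpush,5)
d=snap('wrist','w13');cv2.imwrite('pics/w13b.png',cv2.resize(cv2.imread('pics/w13.png'),(800,600),interpolation=cv2.INTER_CUBIC))
E
```

```text
t 17.20 bed xyz [-179.2  -17.1   28.2] F bed [-1.8 -1.1 -1.4] w 65.9
0.061 -0.007 0.021 0 -0 0.001
0.061 -0.007 0.021 0 -0 0.001
0.061 -0.007 0.021 0 -0 0.001
0.061 -0.007 0.021 0 -0 0.001
0.061 -0.007 0.021 0 -0 0.001
```

View pics/w13b.png

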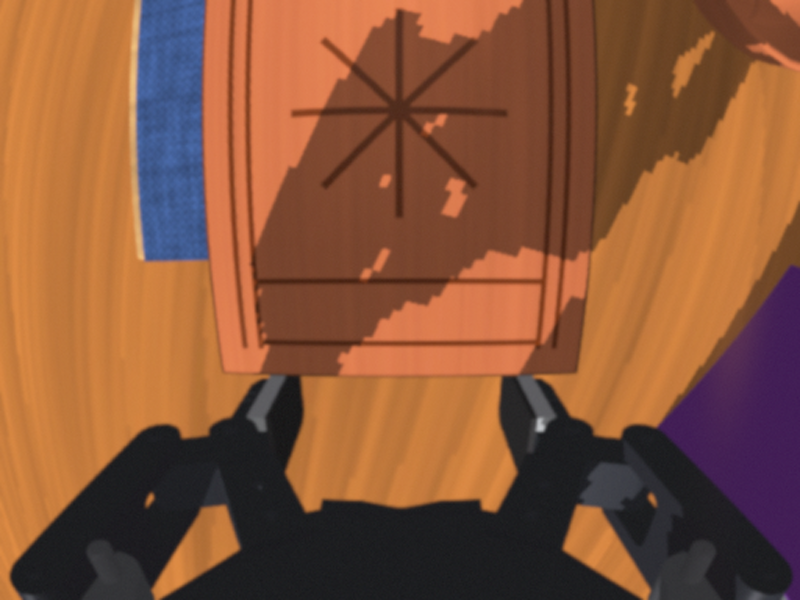

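Both fingertips touch the head edge (y ≈ 375), which is now parallel to the hand. Pushing on.

Request:
servo_tool --targets "0.09 -0.01 0.02 0 0 0 66; 0.09 -0.01 0.02 0 0 0 66; 0.09 -0.01 0.02 0 0 0 66; 0.09 0 0 0 0 0 66; 0.06 0 0 0 0 0 66"

```text
time_s: 17.67
eef_pos: [0.6432, 0.018, 0.0277]
ee_rot: [[-0.235, 0.972, 0.003], [0.972, 0.235, -0.001], [-0.002, 0.003, -1.0]]
wrist_force: [0.2, -3.4, 1.5]
grip_width: 0.0661
```

```bash
python3 - <<'E'
from push import *
s=st(); plan(bedpt(-.161,-.016,.025),Rpush,5)
d=snap('wrist','w14');cv2.imwrite('pics/w14b.png',cv2.resize(cv2.imread('pics/w14.png'),(800,600),interpolation=cv2.INTER_CUBIC))
E
```

```text
t 17.67 bed xyz [-167.1  -17.2   27.7] F bed [-3.3  0.6  1.5] w 66.1
0.041 -0.008 0.018 0.001 0 0
0.041 -0.008 0.018 0.001 0 0
0.041 -0.008 0.018 0.001 0 0
0.041 -0.008 0.018 0.001 0 0
0.041 -0.008 0.018 0.001 0 0
```

View pics/w14b.png

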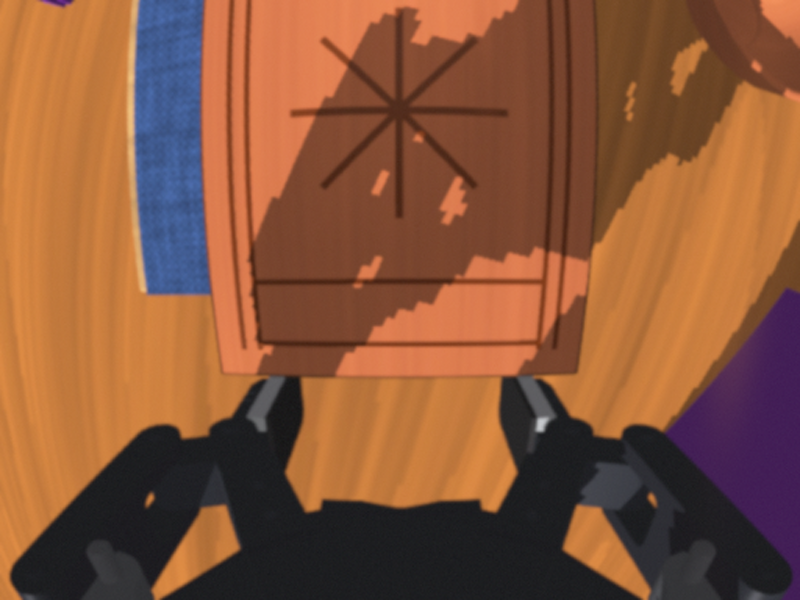

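Request:
servo_tool --targets "0.06 -0.01 0.02 0 0 0 66; 0.06 -0.01 0.02 0 0 0 66; 0.05 0 0 0 0 0 66"

```text
time_s: 17.97
eef_pos: [0.6418, 0.023, 0.0268]
ee_rot: [[-0.235, 0.972, 0.005], [0.972, 0.235, -0.002], [-0.003, 0.004, -1.0]]
wrist_force: [0.3, -3.5, 2.1]
grip_width: 0.0657
```

```bash
python3 - <<'E'
from push import *
s=st()
d=snap('top','t15'); cv2.imwrite('pics/t15b.png',cv2.resize(cv2.imread('pics/t15.png')[160:235,205:280],(600,600),interpolation=cv2.INTER_CUBIC))
E
```

```text
t 17.97 bed xyz [-161.9  -17.    26.8] F bed [-3.5  0.5  2.1] w 65.7
```

View pics/t15b.png

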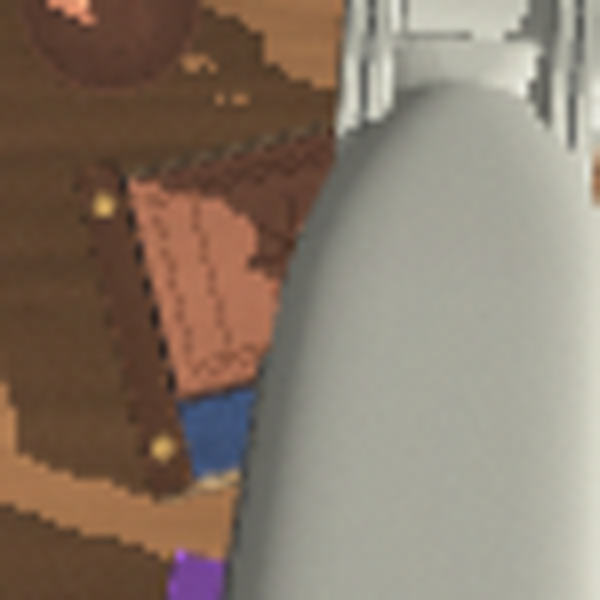

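Request:
servo_tool --targets "0.04 0 0 0 0 0 66; 0.04 0 0 0 0 0 66"

```text
time_s: 18.18
eef_pos: [0.6413, 0.0246, 0.0268]
ee_rot: [[-0.235, 0.972, 0.005], [0.972, 0.235, -0.004], [-0.005, 0.004, -1.0]]
wrist_force: [1.4, -14.2, 2.9]
grip_width: 0.0659
```

```bash
python3 -c "
from push import *
st()"
```

```text
t 18.18 bed xyz [-160.3  -16.9   26.8] F bed [-14.1   1.9   2.9] w 65.9
```

Request:
servo_tool --targets "0.03 0 0 0 0 0 66; 0.03 0 0 0 0 0 66"

```text
time_s: 18.35
eef_pos: [0.6411, 0.0245, 0.0268]
ee_rot: [[-0.233, 0.972, 0.005], [0.972, 0.233, -0.008], [-0.009, 0.003, -1.0]]
wrist_force: [0.3, -7.7, 1.0]
grip_width: 0.0657
```

```bash
python3 -c "
from push import *
st()"
```

```text
t 18.35 bed xyz [-160.3  -16.7   26.8] F bed [-7.6  1.5  1. ] w 65.7
```

The force rose to 14 N and the motion stopped at x = -160.3 mm, as expected for contact (-161), so the foot is against the stop. I back off and rise clear.

Request:
servo_tool --targets "-0.1 0 0 0 0 0 66; -0.3 0 0 0 0 0 66; -0.6 0 0 0 0 0 66; -0.6 0 -0.2 0 0 0 66; -0.2 0 -0.8 0 0 0 66"

```text
time_s: 18.77
eef_pos: [0.6495, -0.0262, 0.0514]
ee_rot: [[-0.238, 0.971, -0.007], [0.971, 0.238, -0.001], [0.001, -0.007, -1.0]]
wrist_force: [-0.2, 0.5, -0.3]
grip_width: 0.0661
```

Request:
servo_tool --targets "0 0 -1 0 0 0 66; 0 0 -1 0 0 0 66; 0.3 0 -0.9 0 0 0 66; 0.5 0 -0.8 0 0 0 66; 0.5 0 -0.5 0 0 0 66"

```text
time_s: 19.18
eef_pos: [0.64, 0.0073, 0.1798]
ee_rot: [[-0.233, 0.972, -0.016], [0.972, 0.233, 0.005], [0.009, -0.014, -1.0]]
wrist_force: [1.4, -0.1, 0.1]
grip_width: 0.0663
```

```bash
python3 - <<'E'
from push import *
s=st()
d=snap('wrist','w16');cv2.imwrite('pics/w16b.png',cv2.resize(cv2.imread('pics/w16.png'),(800,600),interpolation=cv2.INTER_CUBIC))
E
```

```text
t 19.18 bed xyz [-176.8  -11.6  179.8] F bed [-0.4 -1.4  0.1] w 66.3
```

View pics/w16b.png

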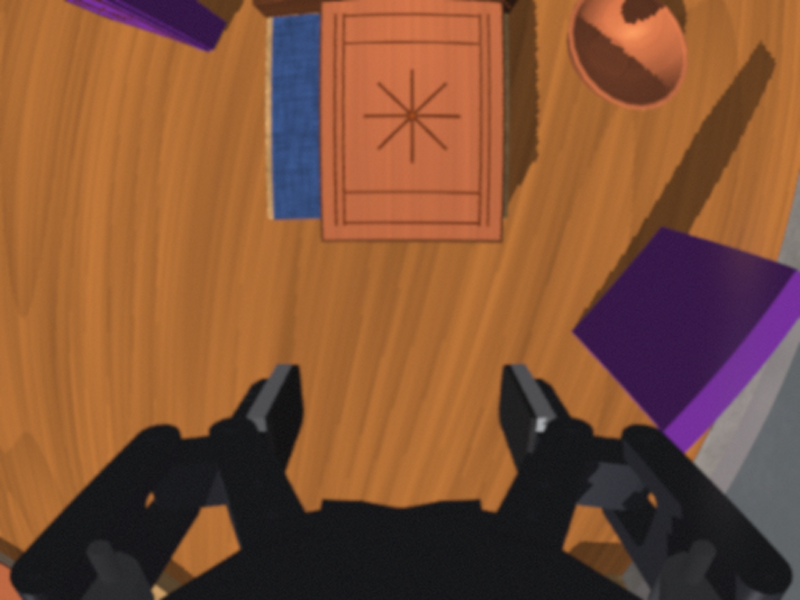

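The panel looks square in this view. I move the camera over the stop to inspect the foot joint.

Request:
servo_tool --targets "0.9 0 -0.6 0 0 0 66; 0.9 0 -0.6 0 0 0 66; 0.9 0 -0.6 0 0 0 66; 0.6 0 -0.3 0 0 0 66; 0 0 0 0 0 0 66"

```text
time_s: 19.65
eef_pos: [0.616, 0.1093, 0.2483]
ee_rot: [[-0.234, 0.972, -0.016], [0.972, 0.234, 0.011], [0.015, -0.013, -1.0]]
wrist_force: [0.6, 0.1, -1.1]
grip_width: 0.0666
```

```bash
python3 - <<'E'
from push import *
s=st()
d=snap('wrist','w17');im=cv2.imread('pics/w17.png'); cv2.imwrite('pics/w17b.png',cv2.resize(im,(800,600),interpolation=cv2.INTER_CUBIC))
E
```

```text
t 19.65 bed xyz [-72.  -12.1 248.3] F bed [-0.  -0.6 -1.1] w 66.6
```

View pics/w17b.png

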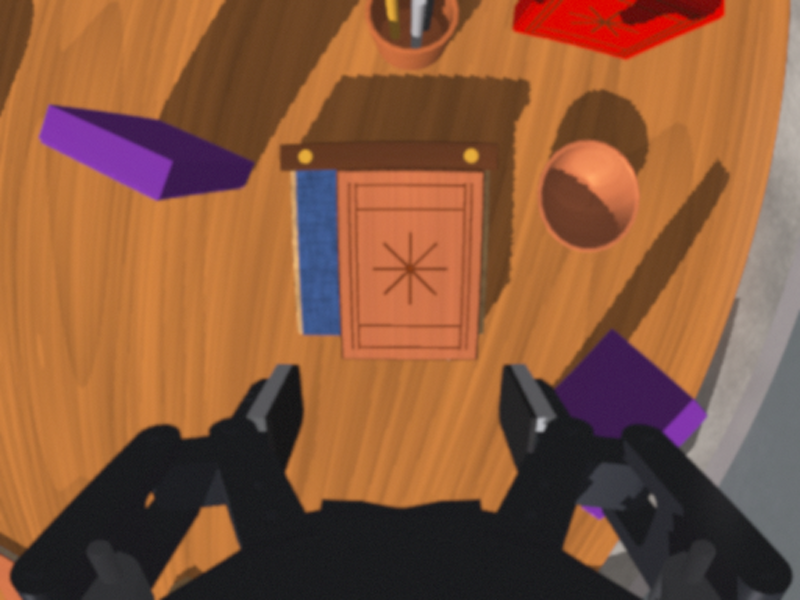

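```bash
python3 - <<'E'
from push import *
im=cv2.imread('pics/w17.png')[85:235,175:325]; cv2.imwrite('pics/w17c.png',cv2.resize(im,(600,600),interpolation=cv2.INTER_CUBIC))
E
```

```text
(no output)
```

View pics/w17c.png

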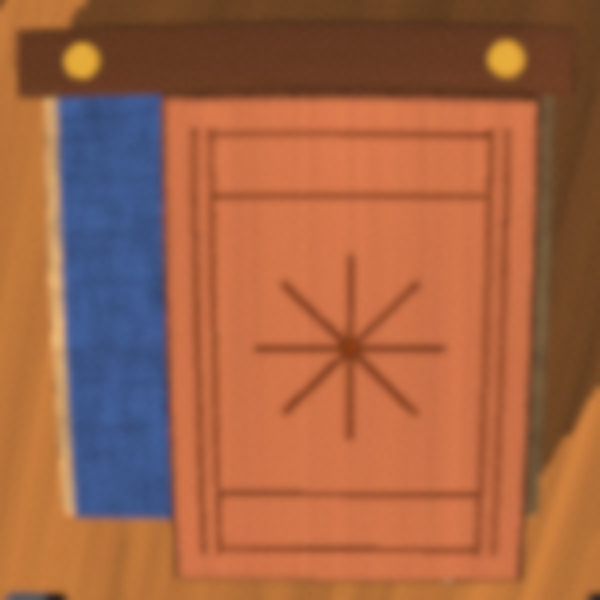

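The foot edge meets the stop along its whole width (crop y ≈ 97, from x = 165 to 538) with no gap and parallel lines. Last comes a numeric check of squareness and the bystanders.

```bash
python3 - <<'E'
from push import *
d=dict(np.load('pics/w17.npz'))
def m(x,y,z):
    P=rayw(d,175+(x+.5)/4-.5,85+(y+.5)/4-.5,z)-b; return np.round([P@ex*1e3,P@ey*1e3],1)
for n,x,y,z in(('head L',178,578,.05),('head R',521,578,.05),('foot L',165,99,.05),('foot R',538,99,.05),('stop face L',20,95,.054),('stop face R',575,96,.054),('bed end L',78,517,.024)): print(n,m(x,y,z))
s=snap('scene','s18')['pixels']; a=np.load('pics/scene0.npz')['pixels']
cv2.imwrite('pics/cmp.png',np.vstack([a[100:290,60:460],s[100:290,60:460]])[:,:,::-1])
E
```

```text
head L [-148.3   36.7]
head R [-147.7  -70.8]
foot L [-1.7 36.6]
foot R [ -1.1 -70.1]
stop face L [ 0.8 78.5]
stop face R [  0.1 -80.2]
bed end L [-137.9   73.7]
```

View pics/cmp.png

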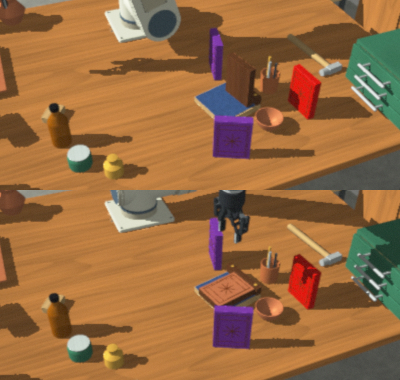

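```bash
python3 -c "
from plant import manip
print(manip.hand_in())"
```

```text
the job is handed in; nothing more can be done
None
```

I handed the job in at about 20 s of the 59 s. The panel lies copper up on the felt with its foot against the stop.

**What I did:** I tipped the panel over inside a loose cage of the two fingers, always wider than the panel. After it passed its balance point it rested on the back finger. I lowered it on that finger until it lay flat and the wrist force was back at its zero level. Then I pushed it along the bed with two spread fingertips on its head edge, backed off and rose clear.

**Contact with the stop:** While sliding, the push force was about 3.5 N. It peaked at about 14 N when the panel stopped moving, with the hand at -160 mm, about where the foot should meet the stop.

**Last checks:**
- **Snug:** The close-up shows no gap along the foot.
- **Square:** The foot and head edges are within about 0.3 to 0.5° of the stop.
- **Other things:** The before and after pictures show no visible change in the bystanders. The hand was about 0.2 m above the panel and touching nothing.

**One disagreement:** The image measurement puts the foot 1 to 2 mm short of the stop face, while the head edge at -148 mm and the force stop both point to full contact. The same measurement reads the panel as 147 mm long instead of 150, so I take this as the roughly 2 mm calibration error.

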